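# Index the disc and hang its guard

### The job

Turn the round disc on the indexing station by its edge until its notch faces the arrow, and let go of it. Then take the guard from its stand, hang it swung open with both knuckles down over the two pins and let go, and finally swing it shut against the stop, so that its key lies in the notch, with the notch still facing the arrow. Leave everything else on the bench where it is.

Things in the scene. Friction and masses are not known exactly. Their poses are not given: they have to be found in the camera images.
- station: Indexing station, fixed to the bench: aluminium base plate 225 (x) x 215 (y) x 12 mm that carries disc, arrow, post and stop. Origin on the bench on the disc's vertical axis; z up; the plate spans x -128 to +97, y -118 to +97 mm. The marked side, where the guard closes, is its -y side.
- mark (a point): Tip of the dark steel arrow (6 mm high, 39 mm long) lying on the base plate, at station x 0, y -73, z 18 mm; it points at the disc's axis. The notch is to face it.
- index_disc: Round steel disc, 140 mm across, 28 to 48 mm above the bench (hub cap to 57 mm). It turns either way without end on a fixed upright spindle at the station's origin; friction (0.25 N m) holds it where it is left. Origin on the axis at its underside, z up. One notch in the rim, at its own -y, 37 mm wide at the rim, tapering inward, 22 mm deep.
- lug_a (a point): Centre of the first of three round lugs on the disc's rim (16 mm radius, centres 76 mm from the axis, reaching out to 92 mm; 29 to 47 mm above the bench), 60 degrees counter-clockwise (from above) from the notch; the others at 180 and 300. Shut fingers lowered outside the rim (16 mm free below the disc) can push a lug to turn the disc.
- notch (a point): Middle of the notch's mouth, on the rim circle 70 mm from the disc's axis, at half thickness (38 mm above the bench). Facing the mark it lies at station x 0, y -70 mm.
- post (a point): Top of the steel pintle post (14x24 mm, foot 22x40 mm), at station x -111, y -95, z 104 mm. It carries two arms, 10 mm thick, 20 mm wide, towards +x, each ending in a 22 mm round brass boss with an upright, greased brass pin. Mind the gripper's body here when pushing the disc.
- pin_low (a point): Foot of the lower pin, on its axis, at station x -85, y -95, z 30 mm. The pin is 10 mm thick and 18 mm tall, its upper 8 mm a cone to 3 mm.
- pin_up (a point): Foot of the upper pin, exactly above the lower one (z 98 mm), same size. Its arm's underside is at z 88 mm: to get on, the lower knuckle must come in sideways between the arms, with the guard 20 to 40 mm above its hung height, then go straight down.
- stop (a point): Middle of the face of the stop block (station x 50 to 58, y -89 to -79, top at z 48 mm); the bottom rail of the shut guard rests against it.
- guard: Loose lift-off guard, 0.2 to 0.4 kg: upright aluminium frame with bars, 12 mm thick, 86 mm high. Origin on the axis of its two knuckles at the underside of the lower; x along the frame to the free end (140 mm), z up, y to its inner side; centre of mass near x 76 mm. Shut, its x is the station's x and the inner side faces the disc; open, it is swung clockwise (from above) off the disc.
- knuckle_low (a point): Centre of the lower knuckle's underside (the guard's origin). The knuckles are 24 mm across, 16 mm high, with a 13 mm hole right through. Hung, their undersides rest at the feet of the pins (guard origin 30 mm above the bench); the free end then sags a few mm.
- knuckle_up (a point): Centre of the upper knuckle's underside, guard z 68 mm.
- key_tip (a point): Tip of the key, at guard x 85, y 37, z 8 mm: a round-nosed bar 14 mm wide, 12 mm high, standing out of the bottom rail on the guard's inner side. With the guard shut it lies in the notch.
- guard_end (a point): Middle of the guard's free end, guard x 140, z 43 mm. Shut it lies at station x 55, y -95 mm. Push the outer side near here to swing the guard shut; it swings easily.
- guard_grip (a point): Place to grip: on the top rail (12 mm thick, 14 mm high, guard z 72 to 86 mm) at guard x 77 mm, z 80 mm; pinch across guard y from above.
- stand: Fixed parking stand: plate 170x66x12 mm with four upright fingers, 36 mm high, holding the guard upright near its ends, 2 mm play each side. Origin on the bench under the parked guard's grip; x as the guard's. The guard stands on the plate, 12 mm above the bench; lift it straight out (40 mm). Between stand and station stands a fixed test fixture, its lever 250 mm high: carry over or round it.
- drive_unit_out_1: Bystander: round drive unit, 56x52x64 mm, white cap on a black body, standing; origin at the centre of its underside.
- drive_unit_out_2: Bystander: round drive unit like the other, 56x52x64 mm, standing; origin at the centre of its underside.
- ring_gauge: Bystander: knurled steel ring, 70 mm across, 16 mm high; origin at the centre of its underside.
- spare_can: Bystander: plain pale round can, 48 mm across, 34 mm high; origin at the centre of its underside.
- screwdriver_red: Bystander: screwdriver, 194 mm long, 27 mm thick, lying along its own y; origin at the centre of its underside.
- tape_roll: Bystander: roll of tape lying flat, 69 mm across, 24 mm high; origin at the centre of its underside.
- caliper: Bystander: caliper lying flat, 60x235x9 mm; origin at the centre of its underside.
- marker_1: Bystander: marker pen, 135 mm long, 17 mm thick, lying along its own y; origin at the centre of its underside.

How it is judged (in metres and radians):
On the way, in this order (a step that is already met when the one before it is completed fails the run):
1. the notch faces the arrow, the disc is at rest and let go (x of notch in the frame of station between -0.0055 and 0.0055 m and y of notch in the frame of station below 0 m and angular speed of index_disc below 0.05 rad/s and contact force between the fingers and index_disc below 0.3 N), for 0.2 s.
2. the guard hangs on both pins, open by more than about 20 degrees, and let go (distance between knuckle_low and pin_low below 0.006 m and distance between knuckle_up and pin_up below 0.006 m and contact force between the fingers and guard below 0.3 N and y of guard_end in the frame of station below -0.143 m), for 0.2 s.
At the end, for the whole second after the job is handed in: The notch faces the arrow within 5.5 mm at the rim (4.5 degrees); both knuckles sit on their pins, within 6 mm of the pins' feet; the guard is shut, its free end within 9 mm of the shut line; guard released, all at rest (x of notch in the frame of station between -0.0055 and 0.0055 m and y of notch in the frame of station below 0 m and distance between knuckle_low and pin_low below 0.006 m and distance between knuckle_up and pin_up below 0.006 m and contact force between the fingers and guard below 0.3 N and y of guard_end in the frame of station above -0.104 m and x of guard_end in the frame of station above 0.04 m and linear speed of guard below 0.02 m/s and angular speed of index_disc below 0.05 rad/s); the robot touches nothing.
It fails at once if a bystander is shifted by more than 30 mm (distance of any of drive_unit_out_1, drive_unit_out_2, ring_gauge, spare_can, screwdriver_red, tape_roll, caliper, marker_1 from where it was at the start of the episode above 0.03 m).
It also fails if it takes over 72 s, if anything falls off the work surface, if the arm or the gripper's body presses on something with over 40 N, if the wrist force passes 120 N, or if a joint passes its speed limit or range.

### The arm

A 6-joint arm with a two-finger parallel gripper is mounted at the origin on a cart in front of the work surface, level with it; the furniture and walls round the work are solid. World frame = base frame: x ahead of the robot, y to its left, z up, the work surface at z = 0. Lengths are in mm, angles in rad, forces in N, time in s.
With the tool pointing down it reaches from about 350 to 875 mm from the base axis. Payload 4.2 kg.
Tool frame: the origin (TCP) lies midway between the tips of the shut fingers; the grasp point (between the pads) lies 19 mm behind it; z points along the fingers, y is the line along which they close (so a half turn about z gives the same grasp; the last joint's range is limited). The gripper opens to 85 mm and grips with 20 to 120 N. Pads are 22 mm wide; open, the fingers measure 114 mm over their backs; the gripper's body (76 mm by 85 mm) begins 54 mm behind the grasp point. The pads swing forward as they close: fully open they stand 13 mm farther back than shut.
Start: joints at [1.569, 0.385, 0.008, 0, -1.194, -0.259], TCP at [161.127, 603.852, 231.312] pointing down, gripper open.
Joint ranges: [-3.14, 3.14], [-1.21, 2.06], [-1.07, 1.41], [-3.16, 2.05], [-2.99, -0.16], [-3.1, 3.1]. Speed limits (rad/s): [2.79, 2.79, 3.14, 3.14, 3.14, 3.14].

### API

Orientations are given as a unit quaternion [x, y, z, w].
In Python, from bench import arm gives the robot as it stands. The module is installed in compiled form; this text tells all that it offers.
- The arm moves only by the shell command python3 -m handwheel 'ROWS' [OPENING]. ROWS is JSON, a list of rows, each an object of numbers: "x", "y", "z": the shift along the world's x, y, z each as a share of 20 cm, from -1 to 1; "ax", "ay", "az": the turn, a rotation vector about the world's x, y, z each as a share of 90 degrees, from -1 to 1. In form: [{"x": .., "y": .., "z": .., "ax": .., "ay": .., "az": ..}, ...]. A call has exactly 8 rows; each row shifts and turns the commanded pose from where the row before left it; what a row does not reach is not made up. A row lasts 1/10 s, in which the tool goes at most 50 mm and 8.59 degrees, less where a joint would pass 70% of its speed; a pose out of reach is approached as far as the arm can. A call with a number of a shift or a turn outside -1 to 1 is refused whole. A call with a gripper value outside its range is refused whole. OPENING is the opening, from -1 (shut) to 1 (fully open), set as the call begins (- or left out, the last holds). The fingers move at their own pace and stop on an object; the grip force is fixed at half the most. Time passes only in rows, so rows that do not move let the fingers close, or fill a call up. It gives the time, the measured TCP pose, the force, the opening and the grip force at its end, in the units of the state.
- arm.read_state(): the state, without advancing time (a new reading comes with each control period).
- arm.get_image(name): name is "scene" or "top" or "wrist"; returns the picture (420x560x3 uint8, red, green, blue); there is no depth.
- arm.camera_params(name): a dict with "K" (3x3 intrinsics, pixels), "position" and "orientation" of the camera in the world. Camera axes: x right, y down, z forward; pixel columns grow to the right and rows downward; lengths in mm; the calibration is good to about 2 mm. The wrist camera is an equidistant fisheye: a pixel r from the principal point sees the ray r / f radians off the axis. A picture is of the moment at which its call begins: read the wrist's pose just before it. camera_params takes no time and is no camera call; for the wrist camera it gives the pose at the moment of the call.
- arm.job_done(): hands the job in; it is judged then, once.
The state is a dict: "clock": time; "joints": joint angles; "joint_vel": joint speeds; "joint_efforts": joint torques, N m; "position": TCP position; "ee_rot": TCP orientation; "contact_force": force on the tool from outside, world axes, zero at the start; "wrist_torque": the same for the moment, N m; "gripper_width": finger opening in mm; "grasp_force": force on a finger pad.
Only numpy, scipy, OpenCV 4.12 (cv2) and the standard library are available. Lean on these libraries where they do the work, as an engineer would, in place of code of your own. Each camera call takes 0.05 s, during which the arm holds its last target. There are 200 camera calls.

## Working session

There is one attempt and no reset: what is moved stays moved. The work goes in short steps, Python scripts to look and compute and a shell command to move; the robot and the scene stay as the last step left them, time stands still between calls to the robot, and variables do not carry over. Pictures are saved under pics/ and viewed, at most 10 in all, crops included, and the job is handed in when it is done.

```bash
mkdir -p pics; cat > h.py <<'E'
import numpy as np, cv2, json
from bench import arm
from scipy.spatial.transform import Rotation as R
def cam(n):
    p=arm.camera_params(n); return np.array(p["K"]),np.array(p["position"]),R.from_quat(p["orientation"]).as_matrix()
def ray(n,u,v,P=None):
    K,t,M=P or cam(n)
    x=(u-K[0,2])/K[0,0]; y=(v-K[1,2])/K[1,1]
    if n=="wrist":
        r=np.hypot(x,y); d=np.array([np.sin(r)*x/max(r,1e-9),np.sin(r)*y/max(r,1e-9),np.cos(r)])
    else: d=np.array([x,y,1.])
    return t,M@d
def at(n,u,v,z,P=None):
    t,d=ray(n,u,v,P); return t+d*(z-t[2])/d[2]
def proj(n,p,P=None):
    K,t,M=P or cam(n); c=M.T@(np.array(p,float)-t)
    if n=="wrist":
        r=np.hypot(c[0],c[1]); th=np.arctan2(r,c[2]); x,y=c[0]/r*th,c[1]/r*th
    else: x,y=c[0]/c[2],c[1]/c[2]
    return K[0,0]*x+K[0,2],K[1,1]*y+K[1,2]
def snap(n,f):
    P=cam(n); im=arm.get_image(n); cv2.imwrite("pics/"+f,im[:,:,::-1]); return P
E
python3 - <<'E'
from h import *
for n in("top","scene"):
    P=snap(n,n+"1.png"); print(n,P)
print(arm.read_state())
a,b=[cv2.imread(f"pics/{n}1.png") for n in("top","scene")]
E
```

```text
top (array([[491.3784507 ,   0.        , 277.16511328],
       [  0.        , 491.3784507 , 218.26781492],
       [  0.        ,   0.        ,   1.        ]]), array([ 345.40599042,   37.22976875, 1387.40385389]), array([[ 0.02399945, -0.98816301,  0.15151861],
       [-0.99938625, -0.0275831 , -0.02159392],
       [ 0.02551767, -0.15090738, -0.9882185 ]]))
scene (array([[395.0340115 ,   0.        , 271.92156378],
       [  0.        , 395.0340115 , 204.10635661],
       [  0.        ,   0.        ,   1.        ]]), array([ 604.04427643,  576.09934065, 1089.76299941]), array([[-0.99593882,  0.07543641, -0.04914475],
       [ 0.08980515,  0.87113977, -0.48275308],
       [ 0.00639479, -0.48520598, -0.8743765 ]]))
{'clock': 0.1, 'joints': array([ 1.56857014e+00,  3.85445616e-01,  6.75574089e-03, -4.44463768e-04,
       -1.19399836e+00, -2.58577829e-01]), 'joint_vel': array([ 0.00078749, -0.00238872,  0.00177808,  0.00153244,  0.00056565,
        0.00140759]), 'joint_efforts': array([-1.28408683e-04, -3.93323672e+01,  1.88926256e+01,  4.19793561e+00,
       -2.62817062e-03,  8.34832065e-06]), 'position': array([161.02052985, 603.35558362, 230.34747881]), 'ee_rot': array([ 9.91498573e-01, -1.30113955e-01, -8.39532205e-05,  9.64597445e-04]), 'contact_force': array([ 0.51608865, -0.17204122,  0.07395913]), 'wrist_torque': array([ 0.00447065,  0.01649662, -0.02298811]), 'grasp_force': 0.0, 'gripper_width': 85.70518506478527}
```

View pics/top1.png

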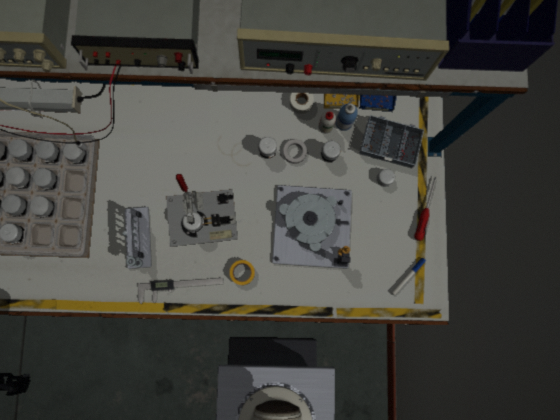

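View pics/scene1.png

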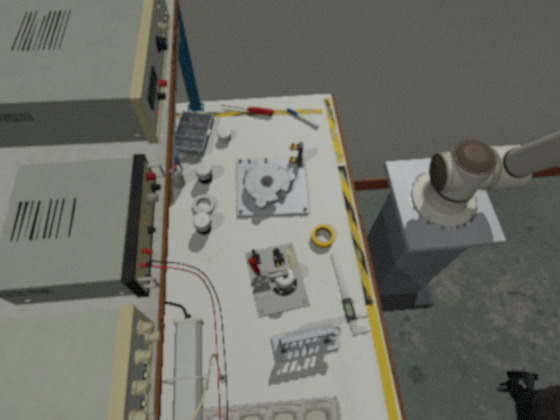

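The top view shows the station plate at about (312,225), with the post near (344,255). The guard is on its stand at about (137,237), and the fixture between them at (200,217). I'll enlarge the station and the stand next.

```bash
python3 - <<'E'
from h import *
a,b=[cv2.imread(f"pics/{n}1.png") for n in("top","scene")]
c=cv2.resize(a[178:274,264:360],(576,576),interpolation=cv2.INTER_CUBIC)
c=cv2.convertScaleAbs(c,alpha=1.4)
cv2.imwrite("pics/st.png",c)
d=cv2.resize(a[195:280,115:165],(350,595),interpolation=cv2.INTER_CUBIC)
e=cv2.resize(b[315:385,260:350],(450,350),interpolation=cv2.INTER_CUBIC)
o=np.zeros((595,800,3),np.uint8); o[:,:350]=d; o[:350,350:]=e
cv2.imwrite("pics/gd.png",cv2.convertScaleAbs(o,alpha=1.3))
E
```

```text
(no output)
```

View pics/st.png

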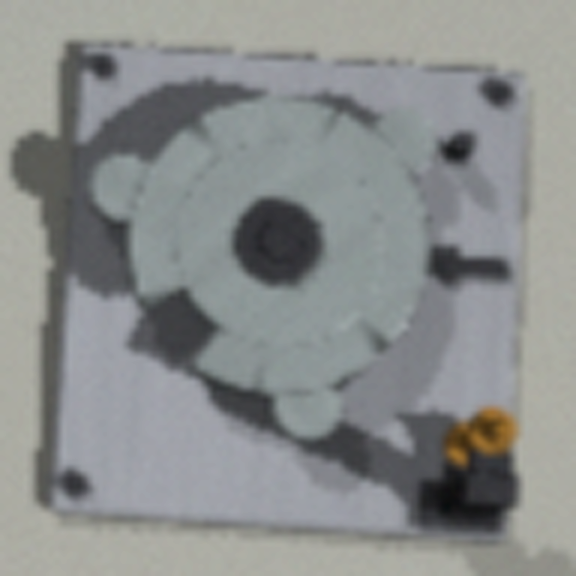

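View pics/gd.png

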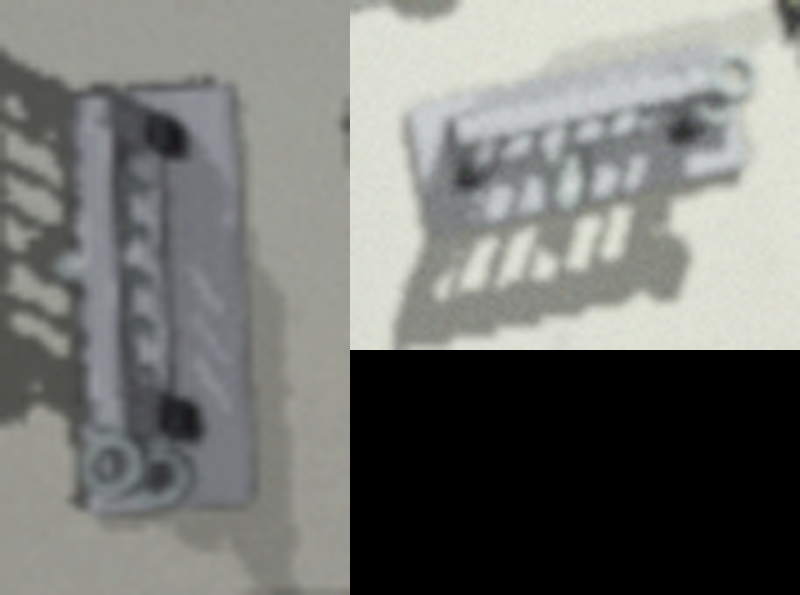

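The station crop shows the hub at (277,241), the notch at (180,325), the arrow tip at (432,262), lugs at (120,187), (307,410) and (410,135), and the upper pin at (492,430). In the stand crop the upper knuckle is at (108,465), the lower one at (160,475), the free end near (95,100) and the key at (66,265). The guard's x is close to world +x.

```bash
cat > m.py <<'E'
from h import *
P=cam("top")
S=lambda x,y:((x+.5)/6-.5+264,(y+.5)/6-.5+178)
G=lambda x,y:((x+.5)/7-.5+115,(y+.5)/7-.5+195)
W=lambda f,x,y,z: at("top",*f(x,y),z,P)[:2]
# fit station pose
obs=[((68,43),12,(97,97)),((524,72),12,(97,-118)),((48,513),12,(-128,97)),((505,540),12,(-128,-118)),
 ((277,241),57,(0,0)),((432,262),18,(0,-73)),((492,430),112,(-85,-95))]
from scipy.optimize import least_squares
w=[W(S,*o[0],o[1]) for o in obs]; m=np.array([o[2] for o in obs],float)
rot=lambda a:np.array([[np.cos(a),-np.sin(a)],[np.sin(a),np.cos(a)]])
f=lambda q:(m@rot(q[2]).T+q[:2]-w).ravel()
r=least_squares(f,[*w[4],0]); print("station",r.x[:2],np.degrees(r.x[2])); print(np.round(r.fun.reshape(-1,2),1))
q=r.x
toS=lambda p:rot(q[2]).T@(np.array(p)-q[:2])
for n,c,z in(("notch",(180,325),45),("l1",(120,187),47),("l2",(307,410),47),("l3",(410,135),47)):
    s=toS(W(S,*c,z)); print(n,s,np.hypot(*s),np.degrees(np.arctan2(s[1],s[0])), W(S,*c,z))
ku=W(G,108,465,96); kl=W(G,160,475,28); 
print("knuck",ku,kl)
e1=W(G,92,95,98); e2=W(G,95,100,98); print("end",e1,e2, np.degrees(np.arctan2(*(e1-ku)[::-1])))
print("plate corners",[np.round(W(G,*c,12)) for c in((77,90),(237,85),(82,505),(257,500))])
E
python3 m.py
```

```text
station [553.26029269 -80.85867365] -1.9070173778151127
[[ 0.3 -3.1]
 [ 0.9  0.4]
 [-0.7  0.6]
 [-0.8 -0.7]
 [-0.1  0.4]
 [-0.6  4.2]
 [ 1.  -1.8]]
notch [-39.73204024  41.3187722 ] 57.32256063172872 133.87846364790582 [514.92524717 -38.24059952]
l1 [22.41809252 72.45088509] 75.83997377545832 72.80664163933112 [578.07695953  -9.19393568]
l2 [-75.5580973  -18.62743768] 77.82035403758957 -166.1509585919199 [477.12416723 -96.96140332]
l3 [ 55.16461452 -60.59526444] 81.94462012672476 -47.68595094383816 [ 606.37788996 -143.25612254]
knuck [420.14782336 389.61052281] [420.69769272 387.68327705]
end [559.1407331  404.66552182] [557.26041975 403.40878016] 6.181884590006294
plate corners [array([575., 435.]), array([579., 371.]), array([409., 422.]), array([413., 353.])]
```

The notch is at about 133° in the station frame, so it needs about +137° counter-clockwise. I'll push the lug at 73° round to 210°, with the shut fingers behind it, turning the tool as it goes. First I move over.

```bash
python3 -m handwheel '[{"z":0.2,"az":-0.09},{"z":0.2,"az":-0.09},{"z":0.2,"az":-0.09},{"x":0.145,"y":-0.2,"az":-0.09},{"x":0.145,"y":-0.2,"az":-0.09},{"x":0.145,"y":-0.2,"az":-0.09},{"x":0.145,"y":-0.2,"az":-0.09},{"x":0.145,"y":-0.2,"az":-0.09}]' -1
python3 -c "
from h import *
s=arm.read_state();print(s['joints'],R.from_quat(s['ee_rot']).as_matrix()[:2,0])"
```

```text
[ 1.56857014e+00  3.85445616e-01  6.75574089e-03 -4.44463768e-04
 -1.19399836e+00 -2.58577829e-01] [ 0.9661407  -0.25801576]invalid input at $[0]: expected keys x, y, z, ax, ay, az
```

```bash
python3 -m handwheel '[{"x":0,"y":0,"z":0.2,"ax":0,"ay":0,"az":-0.09},{"x":0,"y":0,"z":0.2,"ax":0,"ay":0,"az":-0.09},{"x":0,"y":0,"z":0.2,"ax":0,"ay":0,"az":-0.09},{"x":0.145,"y":-0.2,"z":0,"ax":0,"ay":0,"az":-0.09},{"x":0.145,"y":-0.2,"z":0,"ax":0,"ay":0,"az":-0.09},{"x":0.145,"y":-0.2,"z":0,"ax":0,"ay":0,"az":-0.09},{"x":0.145,"y":-0.2,"z":0,"ax":0,"ay":0,"az":-0.09},{"x":0.145,"y":-0.2,"z":0,"ax":0,"ay":0,"az":-0.09}]' -1
python3 -c "
from h import *
s=arm.read_state();print(s['joints'],R.from_quat(s['ee_rot']).as_matrix()[:2,0])"
```

```text
clock: 0.9
position: [306.7, 401.9, 351.0]
ee_rot: [0.766, -0.643, 0.0, 0.0]
contact_force: [0.2, 0.5, 0.1]
gripper_width: -0.4
grasp_force: 0.0
[ 1.24042457e+00  1.14223666e-01 -5.99573972e-02 -1.77473820e-04
 -1.39720053e+00 -1.06664874e+00] [ 0.17287237 -0.98494414]
```

```bash
python3 -m handwheel '[{"x":0.145,"y":-0.2,"z":0,"ax":0,"ay":0,"az":-0.09},{"x":0.145,"y":-0.2,"z":0,"ax":0,"ay":0,"az":-0.09},{"x":0.145,"y":-0.2,"z":0,"ax":0,"ay":0,"az":-0.09},{"x":0.145,"y":-0.2,"z":0,"ax":0,"ay":0,"az":-0.09},{"x":0.145,"y":-0.2,"z":0,"ax":0,"ay":0,"az":-0.09},{"x":0.145,"y":-0.2,"z":0,"ax":0,"ay":0,"az":-0.09},{"x":0.145,"y":-0.2,"z":-0.05,"ax":0,"ay":0,"az":-0.09},{"x":0.145,"y":-0.2,"z":-0.05,"ax":0,"ay":0,"az":-0.06}]'
python3 -c "
from h import *
s=arm.read_state();x=R.from_quat(s['ee_rot']).as_matrix()[:2,0];print(s['joints'],np.degrees(np.arctan2(x[1],x[0])))"
```

```text
clock: 1.7
position: [538.4, 82.7, 331.2]
ee_rot: [-0.325, 0.946, 0.0, 0.0]
contact_force: [0.3, -0.8, 0.5]
gripper_width: 0.1
grasp_force: 0.0
[ 4.49924779e-01  1.91939544e-01 -1.38393730e-02 -3.48656880e-04
 -1.36454266e+00 -1.35936448e+00] -142.11114642583408
```

```bash
python3 -m handwheel '[{"x":0.135,"y":-0.187,"z":0,"ax":0,"ay":0,"az":0},{"x":0.135,"y":-0.187,"z":0,"ax":0,"ay":0,"az":0},{"x":0.135,"y":-0.187,"z":0,"ax":0,"ay":0,"az":0},{"x":0,"y":0,"z":-0.2,"ax":0,"ay":0,"az":0},{"x":0,"y":0,"z":-0.2,"ax":0,"ay":0,"az":0},{"x":0,"y":0,"z":-0.2,"ax":0,"ay":0,"az":0},{"x":0,"y":0,"z":0,"ax":0,"ay":0,"az":0},{"x":0,"y":0,"z":0,"ax":0,"ay":0,"az":0}]'
cat > ann.py <<'E'
from h import *
q=np.array([553.26,-80.86,np.radians(-1.907)])
def toW(x,y,z):
    c,s=np.cos(q[2]),np.sin(q[2]); return [q[0]+c*x-s*y,q[1]+s*x+c*y,z]
E
python3 - <<'E'
from ann import *
P=snap("wrist","w1.png"); np.save("w1.npy",np.array([*P[0].ravel(),*P[1],*P[2].ravel()]))
for n,p in dict(hub=(0,0,57),mark=(0,-73,18),pin_up=(-85,-95,116),stop=(50,-84,48),c1=(97,97,12),c2=(-128,97,12),c3=(97,-118,12),lug73=(76*np.cos(np.radians(73)),76*np.sin(np.radians(73)),47)).items(): print(n,np.round(proj("wrist",toW(*p),P),1))
E
```

```text
clock: 2.5
position: [619.0, -27.9, 211.8]
ee_rot: [-0.327, 0.945, -0.0, -0.001]
contact_force: [0.0, 0.4, 0.5]
gripper_width: -0.2
grasp_force: 0.0
hub [273.1 106.8]
mark [219.   64.3]
pin_up [248.7 -49.8]
stop [172.7  94.4]
c1 [284.2 231.5]
c2 [416.1  82.7]
c3 [135.8 112.7]
lug73 [316.  173.7]
```

View pics/w1.png

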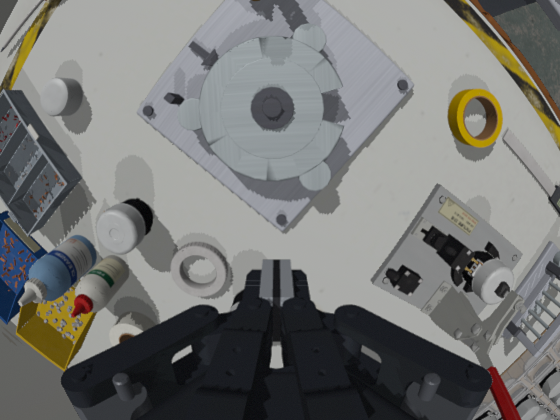

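The wrist picture agrees with the fitted station pose to about 2 px: hub (273,107), plate corner (284,231), lug (316,177), arrow tip about (215,65). Next I work out the arc rows.

```bash
python3 - <<'E'
import numpy as np
r=84
for a in np.arange(38.5,200,7.5):
    b=a+7.5;d=lambda t:r*np.array([np.cos(np.radians(t)),np.sin(np.radians(t))])
    print(a,np.round((d(b)-d(a))/200,3))
E
python3 -m handwheel '[{"x":0,"y":0,"z":-0.235,"ax":0,"ay":0,"az":0},{"x":0,"y":0,"z":-0.235,"ax":0,"ay":0,"az":0},{"x":0,"y":0,"z":-0.235,"ax":0,"ay":0,"az":0},{"x":0,"y":0,"z":-0.235,"ax":0,"ay":0,"az":0},{"x":0,"y":0,"z":0,"ax":0,"ay":0,"az":0},{"x":0,"y":0,"z":0,"ax":0,"ay":0,"az":0},{"x":0,"y":0,"z":0,"ax":0,"ay":0,"az":0},{"x":0,"y":0,"z":0,"ax":0,"ay":0,"az":0}]'
```

```text
38.5 [-0.037  0.041]
46.0 [-0.042  0.035]
53.5 [-0.046  0.03 ]
61.0 [-0.05   0.023]
68.5 [-0.052  0.017]
76.0 [-0.054  0.01 ]
83.5 [-0.055  0.003]
91.0 [-0.055 -0.005]
98.5 [-0.054 -0.012]
106.0 [-0.052 -0.019]
113.5 [-0.049 -0.025]
121.0 [-0.045 -0.031]
128.5 [-0.041 -0.037]
136.0 [-0.035 -0.042]
143.5 [-0.03  -0.046]
151.0 [-0.023 -0.05 ]
158.5 [-0.017 -0.052]
166.0 [-0.01  -0.054]
173.5 [-0.003 -0.055]
181.0 [ 0.005 -0.055]
188.5 [ 0.012 -0.054]
196.0 [ 0.019 -0.052]
clock: 3.35
position: [621.1, -27.3, 27.2]
ee_rot: [-0.327, 0.945, -0.001, 0.003]
contact_force: [-0.2, 0.4, 0.2]
gripper_width: 0.3
grasp_force: 0.0
```

```bash
python3 -m handwheel '[{"x":-0.037,"y":0.041,"z":0,"ax":0,"ay":0,"az":0.083},{"x":-0.042,"y":0.035,"z":0,"ax":0,"ay":0,"az":0.083},{"x":-0.046,"y":0.03,"z":0,"ax":0,"ay":0,"az":0.083},{"x":-0.05,"y":0.023,"z":0,"ax":0,"ay":0,"az":0.083},{"x":-0.052,"y":0.017,"z":0,"ax":0,"ay":0,"az":0.083},{"x":-0.054,"y":0.01,"z":0,"ax":0,"ay":0,"az":0.083},{"x":-0.055,"y":0.003,"z":0,"ax":0,"ay":0,"az":0.083},{"x":-0.055,"y":-0.005,"z":0,"ax":0,"ay":0,"az":0.083}]'
```

```text
clock: 4.15
position: [544.1, 4.4, 26.6]
ee_rot: [0.756, -0.654, 0.003, -0.004]
contact_force: [2.8, 0.9, -0.7]
gripper_width: -0.2
grasp_force: 1.6
```

```bash
python3 -m handwheel '[{"x":-0.054,"y":-0.012,"z":0,"ax":0,"ay":0,"az":0.083},{"x":-0.052,"y":-0.019,"z":0,"ax":0,"ay":0,"az":0.083},{"x":-0.049,"y":-0.025,"z":0,"ax":0,"ay":0,"az":0.083},{"x":-0.045,"y":-0.031,"z":0,"ax":0,"ay":0,"az":0.083},{"x":-0.041,"y":-0.037,"z":0,"ax":0,"ay":0,"az":0.083},{"x":-0.035,"y":-0.042,"z":0,"ax":0,"ay":0,"az":0.083},{"x":-0.03,"y":-0.046,"z":0,"ax":0,"ay":0,"az":0.083},{"x":0,"y":0,"z":0,"ax":0,"ay":0,"az":0}]'
python3 - <<'E'
from ann import *
s=arm.read_state(); d=s['position'][:2]-q[:2]; print(np.hypot(*d),np.degrees(np.arctan2(d[1],d[0])),s['joints'])
P=snap("wrist","w2.png"); np.save("w2.npy",np.array([*P[0].ravel(),*P[1],*P[2].ravel()]))
snap("top","top2.png")
print(proj("wrist",toW(0,0,57),P))
E
```

```text
clock: 4.95
position: [479.9, -39.4, 25.6]
ee_rot: [0.966, -0.257, 0.002, -0.001]
contact_force: [0.6, 0.6, 0.6]
gripper_width: -0.4
grasp_force: 0.1
84.28672490320754 150.53460960487166 [ 2.56383400e-01  4.10835310e-01 -5.90485316e-01  2.41739874e-06
 -5.65576013e-01  7.93800753e-01]
(np.float64(274.6126081522262), np.float64(88.38040597438462))
```

View pics/w2.png

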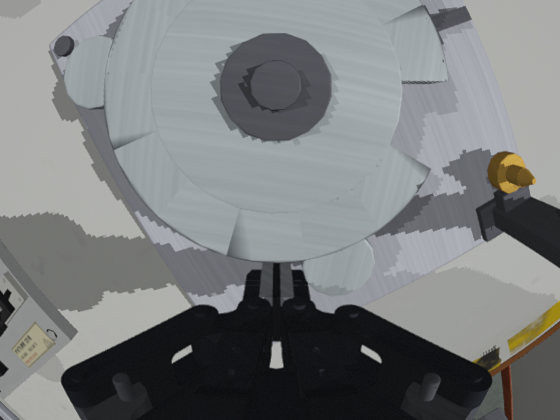

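The picture shows the pushed lug at about (338,264), another lug at about (92,73), and notch mouth corners near (446,81) and (428,173). I convert these to angles.

```bash
cat > ang.py <<'E'
from ann import *
def load(f):
    a=np.load(f); return a[:9].reshape(3,3),a[9:12],a[12:].reshape(3,3)
def show(P,pts):
    for n,u,v,z in pts:
        d=at("wrist",u,v,z,P)[:2]-q[:2]; print(n,round(np.hypot(*d),1),round(np.degrees(np.arctan2(d[1],d[0])-q[2])%360,1))
E
python3 - <<'E'
from ang import *
P=load("w2.npy")
show(P,[("hub",274,85,57),("lug",338,264,47),("lug2",92,73,47),("n1",446,81,48),("n2",428,173,48)])
E
```

```text
hub 1.2 342.0
lug 75.1 172.9
lug2 76.8 52.2
n1 69.2 249.1
n2 69.3 216.5
```

```bash
python3 -m handwheel '[{"x":-0.023,"y":-0.05,"z":0,"ax":0,"ay":0,"az":0.083},{"x":-0.017,"y":-0.052,"z":0,"ax":0,"ay":0,"az":0.083},{"x":-0.01,"y":-0.054,"z":0,"ax":0,"ay":0,"az":0.083},{"x":-0.003,"y":-0.055,"z":0,"ax":0,"ay":0,"az":0.083},{"x":0.001,"y":-0.026,"z":0,"ax":0,"ay":0,"az":0.039},{"x":0.0015,"y":-0.017,"z":0,"ax":0,"ay":0,"az":0.025},{"x":0.001,"y":-0.0095,"z":0,"ax":0,"ay":0,"az":0.014},{"x":0,"y":0,"z":0,"ax":0,"ay":0,"az":0}]'
python3 - <<'E'
from ang import *
s=arm.read_state(); d=s['position'][:2]-q[:2]; print(np.hypot(*d),np.degrees(np.arctan2(d[1],d[0])-q[2])%360)
P=snap("wrist","w3.png"); np.save("w3.npy",np.array([*P[0].ravel(),*P[1],*P[2].ravel()]))
E
```

```text
clock: 5.85
position: [469.5, -91.9, 23.8]
ee_rot: [0.998, 0.061, 0.0, -0.0]
contact_force: [-1.7, 1.7, 1.1]
gripper_width: 0.0
grasp_force: 1.0
84.45558581266113 189.44276669137855
```

View pics/w3.png

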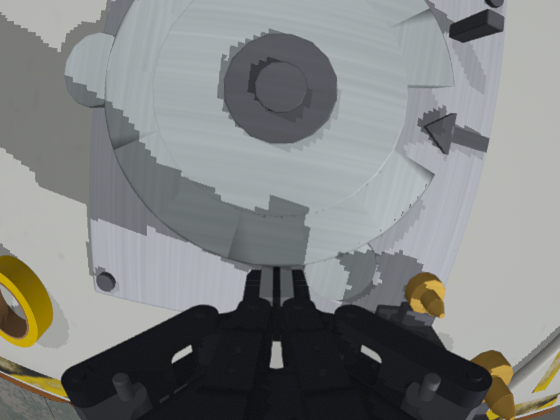

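Here the notch corners are at (454,87) and (434,178), with the arrow tip at (419,128) between them. The left lug is at about (93,72).

```bash
python3 - <<'E'
from ang import *
P=load("w3.npy")
show(P,[("hub",281,86,57),("lug",341,275,47),("lug2",93,71,47),("n1",454,87,48),("n2",434,178,48),("tip",419,128,18)])
for n,p in dict(pinlow=(-85,-95,48),pinup=(-85,-95,116),tip=(0,-73,18)).items(): print(n,proj("wrist",toW(*p),P))
E
```

```text
hub 1.5 320.3
lug 79.0 209.0
lug2 76.0 88.5
n1 70.9 284.2
n2 71.0 252.8
tip 70.0 268.8
pinlow (np.float64(440.4060197779249), np.float64(314.48355954110855))
pinup (np.float64(509.9685467788098), np.float64(416.1900635262204))
tip (np.float64(424.7725887831085), np.float64(126.56182458566145))
```

```bash
python3 -m handwheel '[{"x":0.0015,"y":-0.011,"z":0,"ax":0,"ay":0,"az":0.015},{"x":0,"y":0,"z":0,"ax":0,"ay":0,"az":0},{"x":-0.02,"y":0.05,"z":0,"ax":0,"ay":0,"az":0},{"x":-0.01,"y":0.02,"z":0.12,"ax":0,"ay":0,"az":0},{"x":0,"y":0,"z":0.25,"ax":0,"ay":0,"az":0},{"x":0,"y":0,"z":0.25,"ax":0,"ay":0,"az":0},{"x":0,"y":0,"z":0.25,"ax":0,"ay":0,"az":0},{"x":0,"y":0,"z":0.25,"ax":0,"ay":0,"az":0}]' 1
python3 - <<'E'
from ang import *
P=snap("wrist","w4.png"); np.save("w4.npy",np.array([*P[0].ravel(),*P[1],*P[2].ravel()]))
P2=cam("top"); im=arm.get_image("top"); cv2.imwrite("pics/top4.png",im[:,:,::-1])
a=cv2.imread("pics/w4.png")
H=[proj("wrist",toW(*p),P) for p in((0,0,57),(0,-73,18),(-85,-95,116),(-85,-95,48))]; print(np.round(H,1))
o=np.zeros((600,800,3),np.uint8)
o[:,:]=cv2.resize(a[0:300,130:530],(800,600),interpolation=cv2.INTER_CUBIC); cv2.imwrite("pics/w4c.png",o)
E
```

```text
clock: 6.7
position: [463.2, -80.0, 249.8]
ee_rot: [0.997, 0.074, 0.001, 0.0]
contact_force: [1.6, 0.4, -0.1]
gripper_width: 85.3
grasp_force: 0.0
[[291.3 101.9]
 [351.4 116.2]
 [377.2 213.7]
 [359.6 195.5]]
```

View pics/w4c.png

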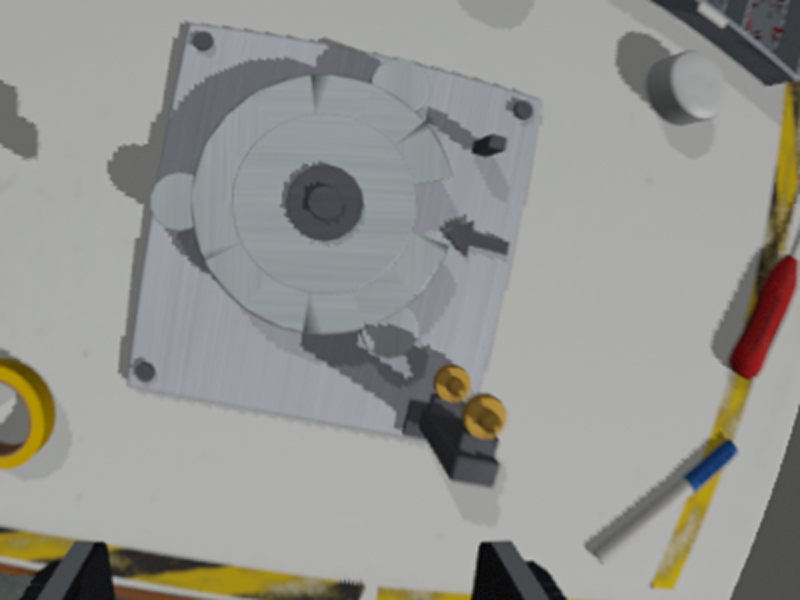

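In the crop (2x, offset 130) the hub is at (325,201), the notch corners at (450,178) and (446,248), the arrow tip at (443,230), the upper pin tip at about (492,412) and the lower at about (458,380). The pins look slightly off the prediction, so I refit from this picture.

```bash
python3 - <<'E'
from ang import *
P=load("w4.npy"); C=lambda x,y:((x+.5)/2-.5+130,(y+.5)/2-.5)
obs=[((325,201),57,(0,0)),((443,230),18,(0,-73)),((492,412),116,(-85,-95)),((458,380),48,(-85,-95)),
((187,22),12,(97,97)),((541,98),12,(97,-118)),((127,387),12,(-128,97))]
from scipy.optimize import least_squares
w=np.array([at("wrist",*C(*o[0]),o[1],P)[:2] for o in obs]); m=np.array([o[2] for o in obs],float)
rot=lambda a:np.array([[np.cos(a),-np.sin(a)],[np.sin(a),np.cos(a)]])
print("resid vs top fit\n",np.round(w-(m@rot(q[2]).T+q[:2]),1))
r=least_squares(lambda p:(m@rot(p[2]).T+p[:2]-w).ravel(),q); print(r.x[:2],np.degrees(r.x[2]));print(np.round(r.fun.reshape(-1,2),1))
for n,x,y,z in(("n1",450,178,48),("n2",446,248,48),("lug90",173,201,47),("lug330",400,85,47)):
    s=rot(r.x[2]).T@(at("wrist",*C(x,y),z,P)[:2]-r.x[:2]); print(n,s,np.hypot(*s),np.degrees(np.arctan2(s[1],s[0]))%360)
s=arm.read_state(); print(s['position'],P[1])
E
```

```text
resid vs top fit
 [[ 1.8 -0.7]
 [ 1.7  0.5]
 [ 7.2  3.2]
 [ 6.3  2.4]
 [ 2.5 -0.5]
 [ 0.9 -0.6]
 [ 1.7 -0.4]]
[556.4041505  -80.31144532] -1.9015024970394159
[[ 1.3  1.3]
 [ 1.5  0.1]
 [-4.1 -2.7]
 [-3.2 -1.8]
 [ 0.7  1. ]
 [ 2.3  1.2]
 [ 1.5  0.9]]
n1 [ 25.68072953 -64.54572334] 69.46690054302577 291.69606604043923
n2 [-12.06445652 -69.9529109 ] 70.98563837317643 260.2147216831666
lug90 [-13.90816398  77.41349241] 78.65294547717606 100.18514350387174
lug330 [ 70.05033785 -29.07183252] 75.84339970265259 337.460892461508
[467.77621097 -80.04349339 255.25771147] [537.80222183 -67.59644024 393.97403167]
```

Opening the fingers while they were still beside the lug nudged the disc on to about 278°. It needs about 8° back clockwise, so I come down on the other side of the lug at about 98°, fingers shut.

```bash
python3 -m handwheel '[{"x":0.058,"y":0.108,"z":0,"ax":0,"ay":0,"az":-0.084},{"x":0.058,"y":0.108,"z":0,"ax":0,"ay":0,"az":-0.084},{"x":0.058,"y":0.108,"z":0,"ax":0,"ay":0,"az":-0.084},{"x":0,"y":0,"z":-0.22,"ax":0,"ay":0,"az":-0.084},{"x":0,"y":0,"z":-0.22,"ax":0,"ay":0,"az":-0.084},{"x":0,"y":0,"z":-0.22,"ax":0,"ay":0,"az":-0.084},{"x":0,"y":0,"z":-0.22,"ax":0,"ay":0,"az":-0.084},{"x":0,"y":0,"z":-0.22,"ax":0,"ay":0,"az":-0.084}]' -1
cat > ld.py <<'E'
from ang import *
import sys
s=arm.read_state(); d=s['position'][:2]-np.array([554,-81]); print(s['position'],np.hypot(*d),np.degrees(np.arctan2(d[1],d[0])-q[2])%360,s['contact_force'])
f=sys.argv[1]; P=snap("wrist",f+".png"); np.save(f+".npy",np.array([*P[0].ravel(),*P[1],*P[2].ravel()]))
for a in(82,90,98): print(a,np.round(proj("wrist",toW(76*np.cos(np.radians(a)),76*np.sin(np.radians(a)),47),P)))
E
python3 ld.py w5
```

```text
clock: 7.6
position: [498.1, -15.1, 25.7]
ee_rot: [0.898, -0.441, 0.0, -0.0]
contact_force: [1.0, -0.4, -0.8]
gripper_width: 0.4
grasp_force: 0.0
[498.10717162 -15.11349477  25.74597658] 86.40046201225448 132.21560219521655 [ 1.04149147 -0.35163966 -0.83909164]
82 [135. 218.]
90 [153. 235.]
98 [173. 249.]
```

```bash
python3 -m handwheel '[{"x":0.037,"y":0.0165,"z":0,"ax":0,"ay":0,"az":-0.061},{"x":0.0345,"y":0.0215,"z":0,"ax":0,"ay":0,"az":-0.061},{"x":0.02,"y":0.01,"z":0,"ax":0,"ay":0,"az":-0.061},{"x":0.01,"y":0.005,"z":0,"ax":0,"ay":0,"az":0},{"x":0,"y":0,"z":0,"ax":0,"ay":0,"az":0},{"x":0,"y":0,"z":0,"ax":0,"ay":0,"az":0},{"x":0,"y":0,"z":0,"ax":0,"ay":0,"az":0},{"x":0,"y":0,"z":0,"ax":0,"ay":0,"az":0}]'
python3 ld.py w6
```

```text
clock: 8.45
position: [518.3, -4.9, 27.6]
ee_rot: [0.827, -0.563, -0.0, 0.0]
contact_force: [-3.6, 0.4, 0.6]
gripper_width: 0.0
grasp_force: 1.7
[518.25803627  -4.87684417  27.56295253] 84.09650898805869 117.05837649611556 [-3.59697087  0.36601992  0.62251366]
82 [172. 252.]
90 [194. 263.]
98 [217. 271.]
```

```bash
python3 -m handwheel '[{"x":0.02,"y":0.009,"z":0,"ax":0,"ay":0,"az":-0.03},{"x":0.018,"y":0.007,"z":0,"ax":0,"ay":0,"az":-0.03},{"x":0.01,"y":0.003,"z":0,"ax":0,"ay":0,"az":-0.018},{"x":0,"y":0,"z":0,"ax":0,"ay":0,"az":0},{"x":0,"y":0,"z":0,"ax":0,"ay":0,"az":0},{"x":0,"y":0,"z":0,"ax":0,"ay":0,"az":0},{"x":0,"y":0,"z":0,"ax":0,"ay":0,"az":0},{"x":0,"y":0,"z":0,"ax":0,"ay":0,"az":0}]'
python3 ld.py w7
python3 -m handwheel '[{"x":-0.03,"y":-0.01,"z":0,"ax":0,"ay":0,"az":0},{"x":-0.04,"y":0.0,"z":0,"ax":0,"ay":0,"az":0},{"x":0,"y":0,"z":0.25,"ax":0,"ay":0,"az":0},{"x":0,"y":0,"z":0.25,"ax":0,"ay":0,"az":0},{"x":0,"y":0,"z":0.25,"ax":0,"ay":0,"az":0},{"x":0,"y":0,"z":0.25,"ax":0,"ay":0,"az":0},{"x":0,"y":0,"z":0,"ax":0,"ay":0,"az":0},{"x":0,"y":0,"z":0,"ax":0,"ay":0,"az":0}]'
python3 ld.py w8
python3 - <<'E'
from ang import *
P=load("w8.npy"); a=cv2.imread("pics/w8.png"); print(np.round([proj("wrist",toW(*p),P) for p in((0,0,57),(0,-70,48),(-85,-95,116))]))
c=lambda p:np.array(proj("wrist",toW(*p),P))
x,y=(c((0,0,48))).astype(int); print(x,y)
x0=max(0,min(160,x-200)); y0=max(0,min(120,y-150)); print("crop off",x0,y0)
cv2.imwrite("pics/w8c.png",cv2.resize(a[y0:y0+300,x0:x0+400],(800,600),interpolation=cv2.INTER_CUBIC))
E
```

```text
clock: 9.3
position: [528.8, -0.9, 27.6]
ee_rot: [0.791, -0.612, 0.0, -0.0]
contact_force: [-1.6, 2.1, 0.6]
gripper_width: -0.4
grasp_force: 0.9
[528.75566315  -0.85880655  27.60384221] 84.02313627884821 109.39133686093604 [-1.60028311  2.12217808  0.61894771]
82 [193. 262.]
90 [215. 270.]
98 [239. 275.]
clock: 10.15
position: [514.4, -2.9, 228.9]
ee_rot: [0.791, -0.612, 0.001, -0.002]
contact_force: [-1.4, 0.4, -0.4]
gripper_width: 0.1
grasp_force: 0.0
[514.3571131   -2.92139867 228.88636081] 87.56612625727647 118.82529417960829 [-1.40094603  0.41728331 -0.35521754]
82 [228. 173.]
90 [237. 177.]
98 [247. 179.]
[[257. 104.]
 [277.  39.]
 [387.  27.]]
257 104
crop off 57 0
```

View pics/w8c.png

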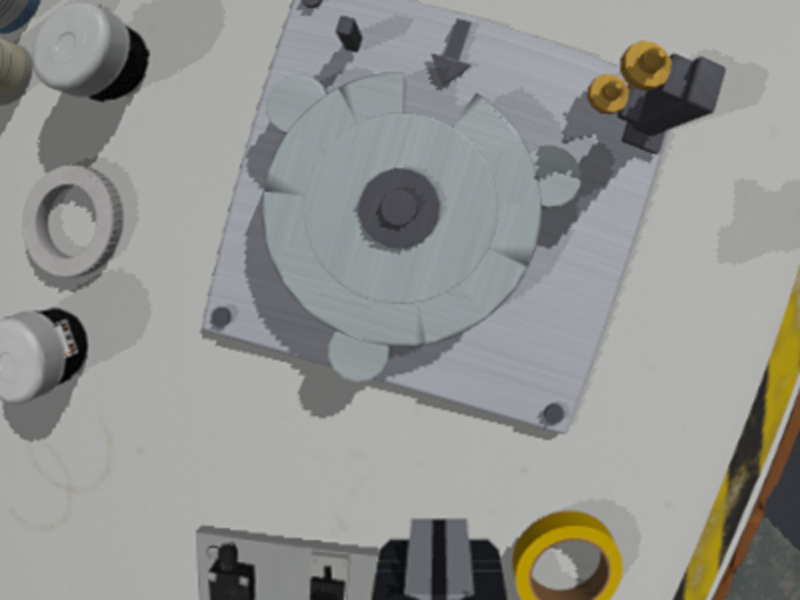

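The notch, with corners at (405,75) and (477,95), now faces the arrow tip at (445,89). The lugs are at (358,353), (296,102) and (558,177), the hub at (400,205), and the pin tips at about (649,61) and (611,92).

```bash
cat > fit.py <<'E'
from ang import *
P=load("w8.npy"); C=lambda x,y:((x+.5)/2-.5+57,(y+.5)/2-.5)
obs=[((400,205),57,(0,0)),((445,89),18,(0,-73)),((649,61),116,(-85,-95)),((611,92),48,(-85,-95)),((202,333),12,(97,97)),((565,433),12,(-128,97))]
w=np.array([at("wrist",*C(*o[0]),o[1],P)[:2] for o in obs]); m=np.array([o[2] for o in obs],float)
rot=lambda a:np.array([[np.cos(a),-np.sin(a)],[np.sin(a),np.cos(a)]])
print("meas-topfit\n",np.round(w-(m@rot(q[2]).T+q[:2]),1)); print("pins",w[2:4])
h=w[0]
for n,x,y,z in(("n1",405,75,48),("n2",477,95,48),("l90",358,353,47),("l330",296,102,47),("l210",558,177,47),("tip",445,89,18)):
    s=rot(q[2]).T@(at("wrist",*C(x,y),z,P)[:2]-h); print(n,np.round(s,1),np.round([np.hypot(*s),np.degrees(np.arctan2(s[1],s[0]))%360],1))
# brass blobs in saved wrist views
for f in("w3","w4","w8"):
    Pf=load(f+".npy"); im=cv2.imread(f"pics/{f}.png"); hs=cv2.cvtColor(im,cv2.COLOR_BGR2HSV)
    M=cv2.inRange(hs,(10,120,60),(28,255,255)); n,l,st,ce=cv2.connectedComponentsWithStats(M)
    print(f,[(st[i].tolist(),np.round(ce[i],1).tolist()) for i in range(1,n) if 60<st[i,4]<3000])
    for z in(98,30):
      print("  boss pred",z,np.round(proj("wrist",toW(-85,-95,z),Pf),1))
E
python3 fit.py
```

```text
meas-topfit
 [[ 0.5 -2. ]
 [-1.7  2. ]
 [ 4.2  5.1]
 [ 2.8  4.5]
 [ 0.2  0. ]
 [ 3.1 -1.4]]
pins [[ 469.3459442  -167.90264096]
 [ 467.98011108 -168.44196395]]
n1 [ 16.9 -64.6] [ 66.8 284.7]
n2 [-19.8 -64.4] [ 67.4 252.9]
l90 [ 1. 78.] [78.  89.3]
l330 [ 66.1 -38.3] [ 76.4 329.9]
l210 [-69.9 -36.8] [ 79.1 207.8]
tip [ -2.3 -69.1] [ 69.2 268.1]
w3 [([405, 273, 40, 45, 1339], [425.7, 294.4]), ([471, 351, 50, 69, 1708], [497.8, 385.7]), ([533, 364, 27, 28, 187], [546.6, 380.2]), ([0, 373, 73, 33, 298], [33.2, 389.3]), ([10, 374, 58, 23, 498], [43.8, 383.3]), ([537, 398, 20, 11, 68], [547.5, 403.8]), ([516, 408, 39, 12, 119], [536.4, 414.4])]
  boss pred 98 [488.7 383.6]
  boss pred 30 [426.8 296.1]
w4 [([516, 41, 13, 84, 579], [522.9, 82.7]), ([104, 179, 53, 55, 1442], [130.6, 205.7]), ([347, 183, 18, 18, 250], [355.7, 191.4]), ([482, 186, 23, 42, 291], [494.2, 205.8]), ([361, 198, 22, 21, 357], [371.5, 208.0]), ([0, 234, 96, 28, 819], [42.1, 250.3]), ([468, 237, 22, 30, 205], [478.4, 251.8]), ([0, 249, 148, 39, 527], [74.6, 270.4]), ([102, 266, 64, 15, 585], [137.9, 272.2]), ([456, 272
[... 195 characters left out ...]
, 305.1]), ([465, 308, 17, 7, 72], [474.1, 311.2]), ([437, 318, 22, 4, 61], [447.4, 319.9])]
  boss pred 98 [371.9 208.1]
  boss pred 30 [355.9 191.7]
w8 [([0, 0, 29, 25, 274], [12.0, 11.0]), ([466, 0, 33, 108, 1250], [482.3, 56.7]), ([400, 0, 110, 329, 1920], [465.3, 163.0]), ([368, 21, 25, 24, 458], [379.7, 32.5]), ([0, 28, 13, 13, 123], [5.4, 35.3]), ([351, 37, 21, 20, 300], [360.7, 46.6]), ([0, 85, 9, 14, 80], [2.9, 92.1]), ([436, 144, 24, 92, 894], [447.6, 186.4]), ([395, 237, 27, 89, 788], [408.6, 281.5]), ([313, 256, 55, 54, 1505], [338.9, 281.5]), ([0, 336, 18, 17, 114], [8.3, 343.8]), ([367, 349, 11, 12, 73], [372.8, 354.7])]
  boss pred 98 [380.8  31.5]
  boss pred 30 [361.5  46. ]
```

The boss blobs in the wrist views match the fit to within 1 px, so the pins are at world (465.2, -173.0). The disc is at about 269°, well inside tolerance. Now I go over the fixture to the guard.

```bash
python3 -m handwheel '[{"x":0,"y":0,"z":0.25,"ax":0,"ay":0,"az":0.09},{"x":0,"y":0,"z":0.25,"ax":0,"ay":0,"az":0.09},{"x":0,"y":0.24,"z":0.05,"ax":0,"ay":0,"az":0.09},{"x":0,"y":0.24,"z":0,"ax":0,"ay":0,"az":0.09},{"x":0,"y":0.24,"z":0,"ax":0,"ay":0,"az":0.09},{"x":0,"y":0.24,"z":0,"ax":0,"ay":0,"az":0.09},{"x":0,"y":0.24,"z":0,"ax":0,"ay":0,"az":0.09},{"x":0,"y":0.24,"z":0,"ax":0,"ay":0,"az":0.09}]' -1
python3 -m handwheel '[{"x":-0.045,"y":0.2,"z":0,"ax":0,"ay":0,"az":0.09},{"x":-0.04,"y":0.2,"z":0,"ax":0,"ay":0,"az":0.09},{"x":0,"y":0.14,"z":0,"ax":0,"ay":0,"az":0},{"x":0,"y":0,"z":-0.2,"ax":0,"ay":0,"az":0},{"x":0,"y":0,"z":-0.2,"ax":0,"ay":0,"az":0},{"x":0,"y":0,"z":-0.2,"ax":0,"ay":0,"az":0},{"x":0,"y":0,"z":0,"ax":0,"ay":0,"az":0},{"x":0,"y":0,"z":0,"ax":0,"ay":0,"az":0}]' 1
python3 - <<'E'
from ang import *
s=arm.read_state(); x=R.from_quat(s['ee_rot']).as_matrix()[:2,0]; print(s['position'],np.degrees(np.arctan2(x[1],x[0])),s['joints'])
P=snap("wrist","w9.png"); np.save("w9.npy",np.array([*P[0].ravel(),*P[1],*P[2].ravel()]))
print(cv2.imread("pics/w9.png").shape,np.round([proj("wrist",p,P) for p in((420.4,388.6,96),(559,404,98),(497,396,98),(420.4,388.6,28))]))
E
```

```text
clock: 11.0
position: [513.5, 286.6, 335.0]
ee_rot: [0.996, -0.09, -0.001, 0.002]
contact_force: [-0.3, 0.6, 0.7]
gripper_width: -0.0
grasp_force: 0.0
clock: 11.8
position: [497.5, 392.6, 216.5]
ee_rot: [0.999, 0.048, -0.001, 0.002]
contact_force: [0.2, -0.0, 0.1]
gripper_width: 85.8
grasp_force: 0.0
[497.4990816  392.61553094 216.47412929] 5.508541632807297 [ 0.92352959  0.41090884  0.01034196  0.00117348 -1.17335185  0.74295502]
(420, 560, 3) [[273. 284.]
 [270. 131.]
 [273. 206.]
 [274. 254.]]
```

View pics/w9.png

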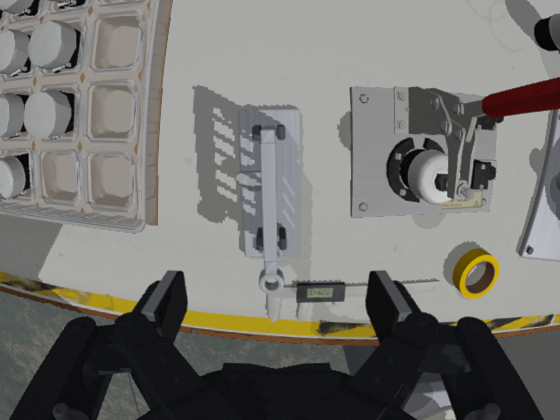

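The upper knuckle is at about (271,283), the top rail's free end at (267.5,130) and the key tip at (240,179). The rail runs nearly parallel to the tool's x.

```bash
python3 - <<'E'
from ang import *
P=load("w9.npy")
k=at("wrist",271,283,96,P); e=at("wrist",267.5,130,98,P); t=at("wrist",240,179,26,P)
a=np.arctan2(e[1]-k[1],e[0]-k[0]); print(k,e,np.hypot(*(e-k)[:2]),np.degrees(a))
im=cv2.imread("pics/w9.png"); g=cv2.cvtColor(im,cv2.COLOR_BGR2GRAY)
for v in(145,165,200,220,240): print(v,g[v,250:286].tolist())
c,s=np.cos(a),np.sin(a)
print("grip",k[:2]+77*np.array([c,s]),"keytip local",np.array([[c,s],[-s,c]])@(t-k)[:2])
E
```

```text
[421.76005166 391.03039041  96.        ] [559.3787492  406.39532952  98.        ] 138.47377825961638 6.370611961633342
145 [163, 167, 165, 135, 107, 104, 105, 106, 105, 104, 114, 154, 158, 158, 157, 158, 158, 158, 158, 159, 160, 161, 162, 162, 154, 140, 139, 140, 141, 141, 141, 141, 142, 142, 143, 146]
165 [115, 129, 111, 109, 108, 106, 105, 105, 105, 106, 107, 133, 160, 158, 157, 157, 158, 158, 158, 159, 160, 161, 162, 162, 162, 151, 133, 140, 142, 142, 141, 140, 140, 141, 142, 145]
200 [131, 149, 162, 148, 115, 109, 106, 106, 106, 105, 105, 106, 134, 159, 159, 156, 157, 157, 158, 158, 158, 159, 160, 160, 160, 154, 142, 141, 143, 143, 142, 141, 141, 141, 142, 153]
220 [105, 105, 106, 106, 106, 107, 106, 106, 108, 106, 105, 103, 114, 143, 159, 157, 157, 157, 157, 157, 158, 159, 159, 159, 160, 160, 148, 135, 142, 144, 142, 142, 141, 140, 142, 143]
240 [160, 158, 145, 109, 103, 92, 61, 44, 47, 48, 49, 46, 54, 112, 152, 158, 158, 157, 158, 157, 157, 157, 158, 158, 159, 157, 143, 127, 119, 73, 51, 61, 65, 69, 68, 72]
grip [498.2845738  399.57424851] keytip local [84.23804359 31.75024504]
```

```bash
python3 -m handwheel '[{"x":0.003,"y":0.032,"z":-0.15,"ax":0,"ay":0,"az":0.008},{"x":0,"y":0,"z":-0.2,"ax":0,"ay":0,"az":0},{"x":0,"y":0,"z":-0.2,"ax":0,"ay":0,"az":0},{"x":0,"y":0,"z":-0.165,"ax":0,"ay":0,"az":0},{"x":0,"y":0,"z":0,"ax":0,"ay":0,"az":0},{"x":0,"y":0,"z":0,"ax":0,"ay":0,"az":0},{"x":0,"y":0,"z":0,"ax":0,"ay":0,"az":0},{"x":0,"y":0,"z":0,"ax":0,"ay":0,"az":0}]'
python3 -m handwheel '[{"x":0,"y":0,"z":0,"ax":0,"ay":0,"az":0},{"x":0,"y":0,"z":0,"ax":0,"ay":0,"az":0},{"x":0,"y":0,"z":0,"ax":0,"ay":0,"az":0},{"x":0,"y":0,"z":0,"ax":0,"ay":0,"az":0},{"x":0,"y":0,"z":0,"ax":0,"ay":0,"az":0},{"x":0,"y":0,"z":0,"ax":0,"ay":0,"az":0},{"x":0,"y":0,"z":0,"ax":0,"ay":0,"az":0},{"x":0,"y":0,"z":0,"ax":0,"ay":0,"az":0}]' -1
```

```text
clock: 12.65
position: [499.2, 400.8, 77.5]
ee_rot: [0.999, 0.054, 0.002, -0.002]
contact_force: [-0.1, -0.1, 0.4]
gripper_width: 85.4
grasp_force: 0.0
clock: 13.45
position: [498.0, 399.3, 74.5]
ee_rot: [0.999, 0.054, -0.0, 0.0]
contact_force: [0.5, -0.9, 1.7]
gripper_width: 10.6
grasp_force: 59.7
```

```bash
python3 -m handwheel '[{"x":0,"y":0,"z":0.1,"ax":0,"ay":0,"az":0},{"x":0,"y":0,"z":0.15,"ax":0,"ay":0,"az":0},{"x":0,"y":0,"z":0.2,"ax":0,"ay":0,"az":0},{"x":0,"y":0,"z":0.2,"ax":0,"ay":0,"az":0},{"x":0,"y":0,"z":0.22,"ax":0,"ay":0,"az":0},{"x":0,"y":0,"z":0.22,"ax":0,"ay":0,"az":0},{"x":0,"y":0,"z":0.15,"ax":0,"ay":0,"az":0},{"x":0,"y":0,"z":0.1,"ax":0,"ay":0,"az":0}]'
python3 - <<'E'
from ang import *
import sys
s=arm.read_state(); M=R.from_quat(s['ee_rot']).as_matrix(); p=s['position']; print(p,s['joints'],s['contact_force'],s['gripper_width'])
P=snap("wrist","w10.png"); np.save("w10.npy",np.array([*P[0].ravel(),*P[1],*P[2].ravel()]))
x=M[:,0]
# predicted knuckle-up centre top: guard x 0, 84 above origin; TCP at guard x 77,z 61
K=p-77*x+np.array([0,0,23]); print(np.round(proj("wrist",K,P),1), np.round(proj("wrist",p-77*x+np.array([0,0,-45]),P),1))
im=cv2.imread("pics/w10.png"); g=cv2.cvtColor(im,cv2.COLOR_BGR2GRAY)
u,v=map(int,proj("wrist",K,P)); print(u,v)
c=cv2.HoughCircles(cv2.medianBlur(g,3),cv2.HOUGH_GRADIENT,1,10,param1=100,param2=15,minRadius=6,maxRadius=40)
if c is not None: print([np.round(k,1).tolist() for k in c[0] if np.hypot(k[0]-u,k[1]-v)<60])
E
```

```text
clock: 14.25
position: [498.0, 399.7, 344.9]
ee_rot: [0.999, 0.054, 0.001, -0.001]
contact_force: [0.1, 0.3, -1.7]
gripper_width: 10.9
grasp_force: 59.3
[498.04409226 399.69032329 344.94191925] [ 9.29084547e-01  3.58381373e-01  2.46888387e-01 -2.44569222e-04
 -1.45603341e+00  7.50078957e-01] [ 0.11726457  0.26828883 -1.72673291] 10.853538354046991
[278.2 407.1] [278.  335.4]
278 407
[[275.5, 350.5, 18.200000762939453]]
```

The guard is gripped and lifted clear. I carry it over the fixture and turn it to an open heading of about -52° in the world frame (50° open).

```bash
python3 -m handwheel '[{"x":0.02,"y":-0.15,"z":0.02,"ax":0,"ay":0,"az":-0.08},{"x":0.02,"y":-0.23,"z":0,"ax":0,"ay":0,"az":-0.08},{"x":0.02,"y":-0.24,"z":0,"ax":0,"ay":0,"az":-0.08},{"x":0.02,"y":-0.24,"z":0,"ax":0,"ay":0,"az":-0.08},{"x":0.02,"y":-0.24,"z":0,"ax":0,"ay":0,"az":-0.08},{"x":0.02,"y":-0.24,"z":0,"ax":0,"ay":0,"az":-0.08},{"x":0.02,"y":-0.24,"z":0,"ax":0,"ay":0,"az":-0.08},{"x":0.02,"y":-0.24,"z":0,"ax":0,"ay":0,"az":-0.08}]'
python3 -m handwheel '[{"x":0.02,"y":-0.24,"z":0,"ax":0,"ay":0,"az":0},{"x":0.02,"y":-0.24,"z":0,"ax":0,"ay":0,"az":0},{"x":0.02,"y":-0.24,"z":0,"ax":0,"ay":0,"az":0},{"x":0.02,"y":-0.24,"z":0,"ax":0,"ay":0,"az":0},{"x":0.02,"y":-0.24,"z":0,"ax":0,"ay":0,"az":0},{"x":0,"y":-0.2,"z":0,"ax":0,"ay":0,"az":0},{"x":0,"y":-0.1,"z":0,"ax":0,"ay":0,"az":0},{"x":0,"y":0,"z":0,"ax":0,"ay":0,"az":0}]'
cat > gp.py <<'E'
from h import *
s=arm.read_state(); M=R.from_quat(s['ee_rot']).as_matrix(); p=s['position']; x=M[:,0]
print("tcp",p,"head",np.degrees(np.arctan2(x[1],x[0])),"tilt",M[2,:],s['contact_force'],s['wrist_torque'],s['gripper_width'],s['joints'])
o=p-76.7*x-62.5*np.array([0,0,1]); print("guard origin",o,"minus pin",o-np.array([465.2,-173.0,30]))
E
python3 gp.py
```

```text
clock: 15.1
position: [529.1, 33.7, 344.8]
ee_rot: [0.9, -0.436, -0.001, 0.0]
contact_force: [0.9, 0.7, -2.6]
gripper_width: 10.7
grasp_force: 59.3
clock: 15.9
position: [549.2, -266.9, 343.6]
ee_rot: [0.9, -0.436, -0.002, 0.0]
contact_force: [0.8, -0.2, -1.6]
gripper_width: 10.5
grasp_force: 59.3
tcp [ 549.19534315 -266.94193721  343.61649296] head -51.636984178096064 tilt [-0.00346542  0.00219207 -0.99999159] [ 0.78133754 -0.20583655 -1.57168064] [ 0.06137257 -0.06856409 -0.00869705] 10.545444403558063 [-1.87963314e-01  3.10688653e-01  1.75035783e-01 -6.15072761e-04
 -1.43919843e+00  8.57609994e-01]
guard origin [ 501.59240444 -206.80226995  281.38229077] minus pin [ 36.39240444 -33.80226995 251.38229077]
```

```bash
python3 -m handwheel '[{"x":0.0,"y":0,"z":-0.2,"ax":0,"ay":0,"az":0},{"x":0,"y":0,"z":-0.22,"ax":0,"ay":0,"az":0},{"x":0,"y":0,"z":-0.22,"ax":0,"ay":0,"az":0},{"x":0,"y":0,"z":-0.22,"ax":0,"ay":0,"az":0},{"x":0,"y":0,"z":-0.17,"ax":0,"ay":0,"az":0},{"x":0,"y":0,"z":-0.08,"ax":0,"ay":0,"az":0},{"x":0,"y":0,"z":0,"ax":0,"ay":0,"az":0},{"x":0,"y":0,"z":0,"ax":0,"ay":0,"az":0}]'
python3 gp.py
python3 - <<'E'
from ang import *
s=arm.read_state(); M=R.from_quat(s['ee_rot']).as_matrix(); p=s['position']
P=snap("wrist","w11.png"); np.save("w11.npy",np.array([*P[0].ravel(),*P[1],*P[2].ravel()]))
for n in("top","scene"):
    Q=snap(n,n+"11.png"); K=p-76.7*M[:,0]+np.array([0,0,21.5]); u=np.array(proj(n,K,Q)); print(n,u,"pin",proj(n,(465.2,-173,116),Q))
E
```

```text
clock: 16.7
position: [550.2, -264.1, 124.5]
ee_rot: [0.901, -0.433, -0.0, 0.0]
contact_force: [0.7, -0.1, -1.9]
gripper_width: 10.5
grasp_force: 59.2
tcp [ 550.21033662 -264.09485379  124.50156381] head -51.33555901809671 tilt [ 8.97163454e-06  3.19886387e-04 -9.99999949e-01] [ 0.66083879 -0.11650076 -1.94262844] [-0.02641901 -0.03652677  0.02070758] 10.54814829099958 [-1.82463304e-01  4.52148725e-01 -1.72200760e-01  3.05285877e-04
 -9.46649445e-01  8.57106666e-01]
guard origin [ 502.29138393 -204.20609046   62.00087568] minus pin [ 37.09138393 -31.20609046  32.00087568]
top [360.65859442 233.51598476] pin (np.float64(346.51753874230775), np.float64(248.72630211386507))
scene [280.17936778 128.98405574] pin (np.float64(292.89926808430806), np.float64(142.3949677298099))
```

```bash
python3 - <<'E'
from h import *
for n,u,v in(("top",360.7,233.5),("scene",280.2,129.0)):
    a=cv2.imread(f"pics/{n}11.png"); x0,y0=int(u)-16,int(v)-16
    c=cv2.resize(a[y0:y0+32,x0:x0+32],None,fx=8,fy=8,interpolation=cv2.INTER_CUBIC); g=cv2.GaussianBlur(cv2.cvtColor(c,cv2.COLOR_BGR2GRAY),(5,5),0)
    h=cv2.HoughCircles(g,cv2.HOUGH_GRADIENT,1,8,param1=60,param2=12,minRadius=14,maxRadius=44)
    print(n,"pred",(u-x0+.5)*8-.5,(v-y0+.5)*8-.5, None if h is None else np.round(h[0][:6]).tolist())
    s=cv2.cvtColor(a[y0:y0+32,x0:x0+32],cv2.COLOR_BGR2GRAY)
    for r in s[8:26,6:28]: print(" ".join(f"{k:3d}" for k in r))
E
```

```text
top pred 137.0999999999999 135.5 [[140.0, 138.0, 20.0]]
115 114 114 113 111 107 108 118 132 130 133 134 132 133 132 132 127 113 103 111 109  80
115 115 114 112 110 109 109 120 131 132 132 131 132 132 130 126 112 103 114 119 117 105
114 115 113 112 109 107 107 119 131 133 131 132 132 127 119 108  94  95 106 119 119 117
115 115 114 113 110 107 107 119 131 131 132 131 127 111  91  92 108 112 112 109 119 124
116 116 113 112 109 107 107 118 129 125 121 124 114  91  84 102 116 123 124 122 122 131
113 113 115 112 110 107 105 109 116 111 104 110 109 103 103  99 111 122 126 124 127 133
116 114 113 112 110 107  99  90 101 113 106 100 103 110 112 102  93 114 121 124 131 134
114 114 113 112 110 107  99  97 110  97  56  45  56  87 113 109  96 102 119 130 133 132
115 114 114 113 110 107 103 104 104  74  46  31  36  68 107 114 116 127 130 132 132 134
116 113 114 113 110 108 105 105 102  81  71  46  36  60 101 117 120 131 132 132 133 133
116 116 115 110 110 105 101 101 114 113 104  78  55  71 108 129 131 131 134 133 134 134
116 115 114 113 109 106  95  88 108 119 115 105  87  96 121 128 132 132 132 
[... 1463 characters left out ...]
 121 126 128 107  89  98 108 120 127 133 132 123 128 154 167 175 173 172 172 168 168
141 119 131 125  97  84  91  93  96 107 110 108 106 122 153 168 173 173 175 176 175 171
145 125 130 125 103  85  81  82  90  96  95  95 106 138 156 171 175 177 179 180 179 175
145 126 134 129 105  83  85  87 104 112 120 116 133 153 165 175 176 181 180 181 177 173
138 128 138 134 105  85  78  96 128 142 145 147 157 165 175 180 181 183 181 178 177 174
122 131 146 139 107  85  87 102 138 156 160 161 164 172 180 179 182 182 179 174 175 179
111 134 148 138 111  87  82 110 139 159 165 163 168 173 177 180 178 177 173 175 179 181
119 123 132 126 100  84  82 110 143 160 165 165 163 168 171 173 173 171 174 180 182 180
```

In both fixed views the knuckle hole is within 1 mm of where I computed it. I move the guard in sideways.

```bash
python3 -m handwheel '[{"x":-0.05,"y":0.042,"z":-0.01,"ax":0,"ay":0,"az":0},{"x":-0.05,"y":0.042,"z":0,"ax":0,"ay":0,"az":0},{"x":-0.045,"y":0.038,"z":0,"ax":0,"ay":0,"az":0},{"x":-0.025,"y":0.022,"z":0,"ax":0,"ay":0,"az":0},{"x":-0.0155,"y":0.012,"z":0,"ax":0,"ay":0,"az":0},{"x":0,"y":0,"z":0,"ax":0,"ay":0,"az":0},{"x":0,"y":0,"z":0,"ax":0,"ay":0,"az":0},{"x":0,"y":0,"z":0,"ax":0,"ay":0,"az":0}]'
python3 gp.py
```

```text
clock: 17.65
position: [513.3, -233.6, 122.5]
ee_rot: [0.901, -0.434, 0.0, 0.0]
contact_force: [0.1, 0.3, -1.2]
gripper_width: 10.8
grasp_force: 59.3
tcp [ 513.2915788  -233.62335626  122.46818636] head -51.395613535116226 tilt [ 3.51443790e-04 -1.66686430e-04 -9.99999924e-01] [ 0.09844296  0.28367951 -1.16862343] [-0.05575144 -0.05069257 -0.08798379] 10.776124758176701 [-1.39769758e-01  3.84404772e-01 -2.92248289e-01  1.54317120e-04
 -8.93773367e-01  8.13446783e-01]
guard origin [ 465.43542773 -173.68440334   59.94123063] minus pin [ 0.23542773 -0.68440334 29.94123063]
```

```bash
python3 -m handwheel '[{"x":0,"y":0.003,"z":-0.03,"ax":0,"ay":0,"az":0},{"x":0,"y":0,"z":-0.03,"ax":0,"ay":0,"az":0},{"x":0,"y":0,"z":-0.02,"ax":0,"ay":0,"az":0},{"x":0,"y":0,"z":-0.01,"ax":0,"ay":0,"az":0},{"x":0,"y":0,"z":-0.01,"ax":0,"ay":0,"az":0},{"x":0,"y":0,"z":-0.01,"ax":0,"ay":0,"az":0},{"x":0,"y":0,"z":0,"ax":0,"ay":0,"az":0},{"x":0,"y":0,"z":0,"ax":0,"ay":0,"az":0}]'
python3 gp.py
```

```text
clock: 18.45
position: [513.1, -232.8, 100.6]
ee_rot: [0.901, -0.434, 0.0, -0.0]
contact_force: [-0.0, -0.5, -2.4]
gripper_width: 10.8
grasp_force: 59.2
tcp [ 513.07300501 -232.8234024   100.57832874] head -51.38906439059361 tilt [ 3.83759624e-04 -3.02130750e-04 -9.99999881e-01] [-0.02166808 -0.5266968  -2.43485992] [-0.08600938 -0.18748217 -0.02443347] 10.787928092570846 [-1.38401890e-01  4.09813653e-01 -3.17538438e-01  5.98148358e-05
 -8.42957862e-01  8.12250120e-01]
guard origin [ 465.21000354 -172.88992074   38.04889438] minus pin [0.01000354 0.11007926 8.04889438]
```

Both knuckles are past the pin tips with no side force. I lower the rest of the way.

```bash
python3 -m handwheel '[{"x":0,"y":0,"z":-0.015,"ax":0,"ay":0,"az":0},{"x":0,"y":0,"z":-0.01,"ax":0,"ay":0,"az":0},{"x":0,"y":0,"z":-0.01,"ax":0,"ay":0,"az":0},{"x":0,"y":0,"z":-0.0025,"ax":0,"ay":0,"az":0},{"x":0,"y":0,"z":0,"ax":0,"ay":0,"az":0},{"x":0,"y":0,"z":0,"ax":0,"ay":0,"az":0},{"x":0,"y":0,"z":0,"ax":0,"ay":0,"az":0},{"x":0,"y":0,"z":0,"ax":0,"ay":0,"az":0}]'
python3 gp.py
```

```text
clock: 19.25
position: [513.0, -232.8, 93.0]
ee_rot: [0.901, -0.434, 0.0, -0.0]
contact_force: [1.4, 0.0, -3.6]
gripper_width: 11.0
grasp_force: 59.2
tcp [ 512.95902775 -232.80802343   93.03309016] head -51.39306695866893 tilt [ 2.13572547e-04 -1.89131214e-04 -9.99999959e-01] [ 1.3669394   0.00539456 -3.56143094] [-0.05030784 -0.37802859 -0.06041479] 11.042630721638076 [-1.38422104e-01  4.19192742e-01 -3.25451493e-01  1.31049618e-05
 -8.25866976e-01  8.12231337e-01]
guard origin [ 465.1002108  -172.87119525   30.51670915] minus pin [-0.0997892   0.12880475  0.51670915]
```

```bash
python3 -m handwheel '[{"x":0,"y":0,"z":0,"ax":0,"ay":0,"az":0},{"x":0,"y":0,"z":0,"ax":0,"ay":0,"az":0},{"x":0,"y":0,"z":0,"ax":0,"ay":0,"az":0},{"x":0,"y":0,"z":0,"ax":0,"ay":0,"az":0},{"x":0,"y":0,"z":0,"ax":0,"ay":0,"az":0},{"x":0,"y":0,"z":0,"ax":0,"ay":0,"az":0},{"x":0,"y":0,"z":0,"ax":0,"ay":0,"az":0},{"x":0,"y":0,"z":0,"ax":0,"ay":0,"az":0}]' 1
python3 -m handwheel '[{"x":0,"y":0,"z":0.1,"ax":0,"ay":0,"az":0},{"x":0,"y":0,"z":0.2,"ax":0,"ay":0,"az":0},{"x":0,"y":0,"z":0.2,"ax":0,"ay":0,"az":0},{"x":0,"y":0,"z":0.2,"ax":0,"ay":0,"az":0},{"x":0,"y":0,"z":0,"ax":0,"ay":0,"az":0},{"x":0,"y":0,"z":0,"ax":0,"ay":0,"az":0},{"x":0,"y":0,"z":0,"ax":0,"ay":0,"az":0},{"x":0,"y":0,"z":0,"ax":0,"ay":0,"az":0}]'
cat > ov.py <<'E'
from ang import *
import sys
f=sys.argv[1]
print("tcp",arm.read_state()['position'])
P=snap("wrist",f+".png"); np.save(f+".npy",np.array([*P[0].ravel(),*P[1],*P[2].ravel()])); g=cv2.cvtColor(cv2.imread(f"pics/{f}.png"),cv2.COLOR_BGR2GRAY).astype(float)
# rail search: mean brightness contrast of top-rail strip vs flanks as function of heading
pin=np.array([465.2,-173.0]); best=[]
for a in np.arange(-80,5,1.):
    h=np.radians(a); x=np.array([np.cos(h),np.sin(h)]); y=np.array([-x[1],x[0]]); L=[]
    for off in(-3,0,3,-10,10):
        for r in range(20,138,3):
            u,v=proj("wrist",[*(pin+r*x+off*y),114],P)
            L.append(g[int(round(v)),int(round(u))] if 0<=u<559.4 and 0<=v<419.4 else np.nan)
    L=np.array(L).reshape(5,-1); best.append((np.nanstd(L[:3]),a,np.nanmean(L[:3]),np.nanmean(L[3:])))
for b in sorted(best)[:6]: print(np.round(b,1))
E
python3 ov.py w12
```

```text
clock: 20.05
position: [512.9, -232.8, 93.0]
ee_rot: [0.901, -0.434, 0.0, 0.0]
contact_force: [-0.5, 0.1, -0.7]
gripper_width: 85.1
grasp_force: 0.0
clock: 20.85
position: [512.1, -232.6, 231.4]
ee_rot: [0.901, -0.434, -0.002, 0.0]
contact_force: [0.2, -0.4, -0.2]
gripper_width: 85.8
grasp_force: 0.0
tcp [ 512.08846606 -232.64615702  231.38108177]
[  3.4 -53.  154.2 128.6]
[  3.6 -52.  154.1 130.7]
[  4.8 -54.  155.  125.2]
[  4.8 -51.  153.6 124.8]
[  6.1 -55.  155.2 129.9]
[  8.3 -56.  153.9 133.2]
```

The guard hangs at heading about -52.5° (50° open) and is released. Next I go round to its outer side near the free end, fingers shut.

```bash
python3 -m handwheel '[{"x":-0.024,"y":-0.158,"z":0,"ax":0,"ay":0,"az":0},{"x":-0.024,"y":-0.158,"z":0,"ax":0,"ay":0,"az":0},{"x":0,"y":0,"z":-0.2,"ax":0,"ay":0,"az":0},{"x":0,"y":0,"z":-0.2,"ax":0,"ay":0,"az":0},{"x":0,"y":0,"z":-0.2,"ax":0,"ay":0,"az":0},{"x":0,"y":0,"z":-0.2,"ax":0,"ay":0,"az":0},{"x":0,"y":0,"z":0,"ax":0,"ay":0,"az":0},{"x":0,"y":0,"z":0,"ax":0,"ay":0,"az":0}]' -1
python3 - <<'E'
from h import *
p=arm.read_state()['position'][:2]; pin=np.array([465.2,-173.0]); d=p-pin; print(p,np.hypot(*d),np.degrees(np.arctan2(d[1],d[0])))
a=np.r_[np.arange(-70,-21,4),np.arange(-20,-9,2)]; 
for b in a:
    n=pin+(122 if b>-66 else 124)*np.array([np.cos(np.radians(b)),np.sin(np.radians(b))]); print(b,np.round((n-p)/200,4)); p=n
E
```

```text
clock: 21.7
position: [503.3, -296.3, 72.8]
ee_rot: [0.901, -0.433, -0.001, 0.001]
contact_force: [0.4, -0.1, 1.0]
gripper_width: -0.1
grasp_force: 0.0
[ 503.30527272 -296.26186897] 129.0174412729751 -72.82148718887987
-70 [0.0215 0.0337]
-66 [0.0401 0.0162]
-62 [0.0342 0.0278]
-58 [0.0369 0.0213]
-54 [0.0353 0.0238]
-50 [0.0336 0.0262]
-46 [0.0316 0.0285]
-42 [0.0296 0.0306]
-38 [0.0274 0.0326]
-34 [0.025  0.0344]
-30 [0.0226 0.0361]
-26 [0.02   0.0376]
-22 [0.0173 0.0389]
-20 [0.0076 0.0199]
-18 [0.0069 0.0201]
-16 [0.0062 0.0204]
-14 [0.0055 0.0206]
-12 [0.0048 0.0207]
-10 [0.0041 0.0209]
```

```bash
python3 -m handwheel '[{"x":0.0215,"y":0.034,"z":0,"ax":0,"ay":0,"az":0},{"x":0.04,"y":0.016,"z":0,"ax":0,"ay":0,"az":0},{"x":0.034,"y":0.028,"z":0,"ax":0,"ay":0,"az":0},{"x":0.037,"y":0.0215,"z":0,"ax":0,"ay":0,"az":0.044},{"x":0.035,"y":0.024,"z":0,"ax":0,"ay":0,"az":0.044},{"x":0.0335,"y":0.026,"z":0,"ax":0,"ay":0,"az":0.044},{"x":0.0315,"y":0.0285,"z":0,"ax":0,"ay":0,"az":0.044},{"x":0.0295,"y":0.0305,"z":0,"ax":0,"ay":0,"az":0.044}]'
python3 -m handwheel '[{"x":0.0275,"y":0.0325,"z":0,"ax":0,"ay":0,"az":0.044},{"x":0.025,"y":0.0345,"z":0,"ax":0,"ay":0,"az":0.044},{"x":0.0225,"y":0.036,"z":0,"ax":0,"ay":0,"az":0.044},{"x":0.02,"y":0.0375,"z":0,"ax":0,"ay":0,"az":0.044},{"x":0.009,"y":0.0195,"z":0,"ax":0,"ay":0,"az":0.022},{"x":0.0085,"y":0.0195,"z":0,"ax":0,"ay":0,"az":0.022},{"x":0,"y":0,"z":0,"ax":0,"ay":0,"az":0},{"x":0,"y":0,"z":0,"ax":0,"ay":0,"az":0}]'
cat > fa.py <<'E'
from h import *
s=arm.read_state(); p=s['position'][:2]; pin=np.array([465.2,-173.0]); d=p-pin; print(p,np.hypot(*d),np.degrees(np.arctan2(d[1],d[0])),s['contact_force'])
E
python3 fa.py; python3 ov.py w13
```

```text
clock: 22.5
position: [557.1, -253.7, 74.1]
ee_rot: [0.963, -0.271, 0.001, -0.0]
contact_force: [-0.6, 0.1, -1.4]
gripper_width: -0.2
grasp_force: 0.1
clock: 23.3
position: [578.3, -218.4, 73.2]
ee_rot: [0.995, -0.103, 0.0, 0.0]
contact_force: [0.1, -0.1, 0.4]
gripper_width: 0.1
grasp_force: 0.2
[ 578.28763575 -218.40262233] 121.86144375028604 -21.874560204611367 [ 0.14899331 -0.05658419  0.43525714]
tcp [ 578.28763575 -218.40262233   73.2218111 ]
[  2.6 -58.   17.4  22.8]
[  3.2 -80.   30.1  27.3]
[  3.2 -57.   17.4  22.1]
[  3.3 -59.   17.7  21.4]
[  4.4 -56.   17.7  21.7]
[  4.4 -79.   29.   27.6]
```

```bash
python3 -m handwheel '[{"x":0.0076,"y":0.02,"z":0,"ax":0,"ay":0,"az":0.022},{"x":0.007,"y":0.02,"z":0,"ax":0,"ay":0,"az":0.022},{"x":0.006,"y":0.0204,"z":0,"ax":0,"ay":0,"az":0.022},{"x":0.0055,"y":0.0206,"z":0,"ax":0,"ay":0,"az":0.022},{"x":0.0025,"y":0.01,"z":0,"ax":0,"ay":0,"az":0.01},{"x":0.0025,"y":0.01,"z":0,"ax":0,"ay":0,"az":0.01},{"x":0,"y":0,"z":0,"ax":0,"ay":0,"az":0},{"x":0,"y":0,"z":0,"ax":0,"ay":0,"az":0}]'
python3 fa.py
```

```text
clock: 24.15
position: [584.4, -198.5, 73.2]
ee_rot: [1.0, -0.018, 0.0, 0.0]
contact_force: [-0.6, -1.4, 1.8]
gripper_width: -0.1
grasp_force: 1.4
[ 584.4149603  -198.49622002] 121.91088546227243 -12.071851852910761 [-0.59132573 -1.44243795  1.78991522]
```

```bash
python3 -m handwheel '[{"x":0.001,"y":0.006,"z":0,"ax":0,"ay":0,"az":0},{"x":0.001,"y":0.006,"z":0,"ax":0,"ay":0,"az":0},{"x":0,"y":0.006,"z":0,"ax":0,"ay":0,"az":0},{"x":0,"y":0,"z":0,"ax":0,"ay":0,"az":0},{"x":0,"y":0,"z":0,"ax":0,"ay":0,"az":0},{"x":0,"y":0,"z":0,"ax":0,"ay":0,"az":0},{"x":0,"y":0,"z":0,"ax":0,"ay":0,"az":0},{"x":0,"y":0,"z":0,"ax":0,"ay":0,"az":0}]'
python3 fa.py
```

```text
clock: 24.95
position: [584.5, -197.1, 73.5]
ee_rot: [1.0, -0.018, -0.0, 0.001]
contact_force: [-1.2, -11.0, 3.2]
gripper_width: -0.1
grasp_force: 5.3
[ 584.52004116 -197.1465452 ] 121.73876895772082 -11.440325004255492 [ -1.21731407 -11.01873085   3.20540757]
```

It is firm against the stop: local y of -20.1 mm equals the half rail plus the half finger. I back off, rise, and check.

```bash
python3 -m handwheel '[{"x":0,"y":-0.02,"z":0,"ax":0,"ay":0,"az":0},{"x":0,"y":-0.1,"z":0,"ax":0,"ay":0,"az":0},{"x":0,"y":-0.15,"z":0.05,"ax":0,"ay":0,"az":0},{"x":0,"y":0,"z":0.25,"ax":0,"ay":0,"az":0},{"x":0,"y":0,"z":0.25,"ax":0,"ay":0,"az":0},{"x":0,"y":0,"z":0.25,"ax":0,"ay":0,"az":0},{"x":-0.2,"y":0,"z":0.1,"ax":0,"ay":0,"az":0},{"x":-0.2,"y":0,"z":0,"ax":0,"ay":0,"az":0}]'
sed -i 's/np.arange(-80,5,1.)/np.arange(-20,8,.5)/' ov.py; python3 ov.py w14
python3 - <<'E'
from ang import *
P=load("w14.npy"); g=cv2.cvtColor(cv2.imread("pics/w14.png"),cv2.COLOR_BGR2GRAY)
# disc angle: profile at z48, r=66 and lugs at r=84
for r in(64,84):
    L=[]
    for a in range(0,360,4):
        u,v=proj("wrist",toW(r*np.cos(np.radians(a)),r*np.sin(np.radians(a)),47.5),P); L.append((a,int(g[int(v),int(u)]) if 0<=u<560 and 0<=v<420 else -1))
    print(r,L)
s=arm.camera_params("top")
snap("top","top14.png")
E
```

```text
clock: 25.75
position: [506.3, -248.4, 256.3]
ee_rot: [1.0, -0.018, 0.004, 0.0]
contact_force: [-0.2, 0.1, -0.4]
gripper_width: 0.4
grasp_force: 0.0
tcp [ 506.34836967 -248.4235988   256.33454641]
[  2.6  -4.  163.  118.4]
[  2.7  -4.5 163.3 122.6]
[  3.2  -5.  163.3 124. ]
[  3.4  -3.5 162.6 114.3]
[  7.5  -3.  161.3 112.7]
[ 10.8  -5.5 158.8 123.7]
64 [(0, 145), (4, 113), (8, 141), (12, 156), (16, 157), (20, 156), (24, 155), (28, 101), (32, 101), (36, 103), (40, 101), (44, 102), (48, 105), (52, 105), (56, 159), (60, 158), (64, 155), (68, 157), (72, 160), (76, 157), (80, 156), (84, 156), (88, 154), (92, 153), (96, 155), (100, 157), (104, 158), (108, 158), (112, 157), (116, 142), (120, 149), (124, 156), (128, 157), (132, 157), (136, 158), (140, 159), (144, 156), (148, 159), (152, 158), (156, 159), (160, 158), (164, 157), (168, 156), (172, 148), (176, 138), (180, 158), (184, 158), (188, 157), (192, 158), (196, 158), (200, 156), (204, 137), (208, 103), (212, 101), (216, 101), (220, 103), (224, 104), (228, 103), (232, 106), (236, 130), (240, 122), (244, 121), (248, 156), (252, 108), (25
[... 655 characters left out ...]
4, 165), (128, 165), (132, 166), (136, 165), (140, 164), (144, 165), (148, 166), (152, 161), (156, 166), (160, 166), (164, 166), (168, 166), (172, 166), (176, 167), (180, 166), (184, 166), (188, 166), (192, 167), (196, 157), (200, 152), (204, 156), (208, 119), (212, 102), (216, 103), (220, 61), (224, 109), (228, 148), (232, 137), (236, 86), (240, 119), (244, 164), (248, 161), (252, 162), (256, 162), (260, 162), (264, 163), (268, 166), (272, 164), (276, 163), (280, 163), (284, 163), (288, 162), (292, 164), (296, 113), (300, 92), (304, 146), (308, 149), (312, 136), (316, 59), (320, 104), (324, 109), (328, 105), (332, 104), (336, 149), (340, 110), (344, 112), (348, 108), (352, 165), (356, 167)]
```

```bash
python3 -m handwheel '[{"x":-0.1,"y":0.1,"z":0.1,"ax":0,"ay":0,"az":0},{"x":-0.1,"y":0.2,"z":0.1,"ax":0,"ay":0,"az":0},{"x":0,"y":0.2,"z":0,"ax":0,"ay":0,"az":0},{"x":0,"y":0.1,"z":0,"ax":0,"ay":0,"az":0},{"x":0,"y":0,"z":0,"ax":0,"ay":0,"az":0},{"x":0,"y":0,"z":0,"ax":0,"ay":0,"az":0},{"x":0,"y":0,"z":0,"ax":0,"ay":0,"az":0},{"x":0,"y":0,"z":0,"ax":0,"ay":0,"az":0}]'
python3 ov.py w15
cat > chk.py <<'E'
from ang import *
import sys
f=sys.argv[1]; P=load(f+".npy"); g=cv2.cvtColor(cv2.imread(f"pics/{f}.png"),cv2.COLOR_BGR2GRAY).astype(np.float32)
S=lambda p:cv2.remap(g,np.float32([[proj("wrist",p,P)[0]]]),np.float32([[proj("wrist",p,P)[1]]]),cv2.INTER_LINEAR)[0,0]
# hub centre: centroid of dark pixels near the expected hub
u,v=proj("wrist",toW(0,0,57),P); y0,x0=int(v)-40,int(u)-40; w=g[max(y0,0):y0+80,x0:x0+80]
n,l,st,ce=cv2.connectedComponentsWithStats((w<95).astype(np.uint8)); i=l[min(40,w.shape[0]-1),40]; hub=ce[i]+[x0,max(y0,0)]
H=at("wrist",*hub,54,P)[:2]; print("hub px",hub,st[i],"pred",(u,v),"world",H)
rot=lambda a:np.array([[np.cos(a),-np.sin(a)],[np.sin(a),np.cos(a)]])
for r in(60,66,84):
    L=[int(S([*(H+rot(q[2])@(r*np.array([np.cos(t),np.sin(t)]))),47.5])) for t in np.radians(np.arange(0,360,2))]
    print(r,[f"{2*k}:{x}" for k,x in enumerate(L)] if r==84 else [f"{2*k}:{x}" for k,x in enumerate(L) if 240<=2*k<=300])
pin=np.array([465.2,-173.0]); h=q[2]; x=np.array([np.cos(h),np.sin(h)]); y=np.array([-x[1],x[0]])
for r in(20,50,80,110,134): print("rail",r,[f"{o}:{int(S([*(pin+r*x+o*y),115]))}" for o in range(-14,12,1)])
E
python3 chk.py w15
```

```text
clock: 26.65
position: [464.9, -129.2, 292.5]
ee_rot: [1.0, -0.019, -0.0, -0.0]
contact_force: [-0.1, -0.1, -0.8]
gripper_width: -0.1
grasp_force: 0.0
tcp [ 464.88549037 -129.22862025  292.50396008]
[  2.5  -4.  164.2 151. ]
[  2.5  -3.5 164.3 153.8]
[  2.7  -4.5 164.4 145.9]
[  3.5  -5.  165.  140.7]
[  3.6  -3.  164.1 154.4]
[  4.7  -5.5 165.1 137.9]
hub px [233.02358491 104.31839623] [ 25  23  33  33 848] pred (np.float64(232.33529875117128), np.float64(105.38108536448291)) world [554.562422   -81.33089602]
60 ['240:105', '242:105', '244:104', '246:114', '248:138', '250:155', '252:136', '254:130', '256:105', '258:86', '260:108', '262:140', '264:148', '266:140', '268:112', '270:95', '272:88', '274:87', '276:87', '278:88', '280:87', '282:114', '284:128', '286:107', '288:103', '290:104', '292:104', '294:104', '296:104', '298:105', '300:105']
66 ['240:154', '242:106', '244:104', '246:123', '248:158', '250:152', '252:122', '254:87', '256:84', '258:99', '260:107', '262:87', '264:137', '266:162', '268:160', '270:153', '272:115', '274:105', '276:87', '278:87', '280:88', '282:121', '284:13
[... 2612 characters left out ...]
168', '-6:166', '-5:165', '-4:164', '-3:164', '-2:163', '-1:163', '0:162', '1:164', '2:165', '3:148', '4:106', '5:112', '6:157', '7:166', '8:163', '9:141', '10:107', '11:98']
rail 110 ['-14:180', '-13:180', '-12:180', '-11:179', '-10:170', '-9:161', '-8:164', '-7:167', '-6:167', '-5:165', '-4:164', '-3:163', '-2:164', '-1:163', '0:163', '1:163', '2:149', '3:108', '4:93', '5:137', '6:163', '7:165', '8:161', '9:134', '10:103', '11:126']
rail 134 ['-14:179', '-13:179', '-12:179', '-11:178', '-10:171', '-9:154', '-8:160', '-7:164', '-6:164', '-5:166', '-4:168', '-3:169', '-2:167', '-1:164', '0:156', '1:133', '2:97', '3:75', '4:89', '5:129', '6:161', '7:164', '8:164', '9:165', '10:163', '11:163']
```

The disc is still at about 269.5–270°. The rail's inner edge shows the free end about 4–5 mm outside the shut line at rail height, possibly from knuckle play. That is inside the 9 mm limit, but I'll press it once more gently and withdraw slowly to gain margin.

```bash
python3 -m handwheel '[{"x":0.12,"y":-0.15,"z":0,"ax":0,"ay":0,"az":0},{"x":0.16,"y":-0.15,"z":0,"ax":0,"ay":0,"az":0},{"x":0.16,"y":-0.16,"z":0,"ax":0,"ay":0,"az":0},{"x":0.16,"y":-0.15,"z":-0.1,"ax":0,"ay":0,"az":0},{"x":0,"y":0,"z":-0.24,"ax":0,"ay":0,"az":0},{"x":0,"y":0,"z":-0.24,"ax":0,"ay":0,"az":0},{"x":0,"y":0,"z":-0.24,"ax":0,"ay":0,"az":0},{"x":0,"y":0,"z":-0.24,"ax":0,"ay":0,"az":0}]'
python3 -m handwheel '[{"x":0,"y":0.05,"z":-0.04,"ax":0,"ay":0,"az":0},{"x":0,"y":0.05,"z":0,"ax":0,"ay":0,"az":0},{"x":0,"y":0.05,"z":0,"ax":0,"ay":0,"az":0},{"x":0,"y":0.03,"z":0,"ax":0,"ay":0,"az":0},{"x":0,"y":0.02,"z":0,"ax":0,"ay":0,"az":0},{"x":0,"y":0,"z":0,"ax":0,"ay":0,"az":0},{"x":0,"y":0,"z":0,"ax":0,"ay":0,"az":0},{"x":0,"y":0,"z":0,"ax":0,"ay":0,"az":0}]'
python3 fa.py
```

```text
clock: 27.5
position: [584.5, -251.6, 78.9]
ee_rot: [1.0, -0.019, 0.0, 0.0]
contact_force: [0.6, 0.3, -0.6]
gripper_width: -0.0
grasp_force: 0.0
clock: 28.3
position: [584.9, -210.8, 73.4]
ee_rot: [1.0, -0.018, 0.0, 0.0]
contact_force: [-0.1, -0.2, 0.1]
gripper_width: 0.1
grasp_force: 0.0
[ 584.87834702 -210.81217409] 125.50963012338208 -17.53384453142777 [-0.06826604 -0.16553825  0.0528833 ]
```

```bash
python3 -m handwheel '[{"x":0,"y":0.02,"z":0,"ax":0,"ay":0,"az":0},{"x":0,"y":0.02,"z":0,"ax":0,"ay":0,"az":0},{"x":0,"y":0.015,"z":0,"ax":0,"ay":0,"az":0},{"x":0,"y":0.005,"z":0,"ax":0,"ay":0,"az":0},{"x":0,"y":0.005,"z":0,"ax":0,"ay":0,"az":0},{"x":0,"y":0.005,"z":0,"ax":0,"ay":0,"az":0},{"x":0,"y":0.0,"z":0,"ax":0,"ay":0,"az":0},{"x":0,"y":0,"z":0,"ax":0,"ay":0,"az":0}]'
python3 fa.py
python3 -m handwheel '[{"x":0,"y":-0.004,"z":0,"ax":0,"ay":0,"az":0},{"x":0,"y":-0.004,"z":0,"ax":0,"ay":0,"az":0},{"x":0,"y":-0.004,"z":0,"ax":0,"ay":0,"az":0},{"x":0,"y":-0.004,"z":0,"ax":0,"ay":0,"az":0},{"x":0,"y":-0.01,"z":0,"ax":0,"ay":0,"az":0},{"x":0,"y":-0.02,"z":0,"ax":0,"ay":0,"az":0},{"x":0,"y":-0.1,"z":0,"ax":0,"ay":0,"az":0},{"x":0,"y":-0.1,"z":0,"ax":0,"ay":0,"az":0}]'
python3 -m handwheel '[{"x":0,"y":-0.05,"z":0.1,"ax":0,"ay":0,"az":0},{"x":0,"y":0,"z":0.25,"ax":0,"ay":0,"az":0},{"x":0,"y":0,"z":0.25,"ax":0,"ay":0,"az":0},{"x":0,"y":0,"z":0.25,"ax":0,"ay":0,"az":0},{"x":-0.15,"y":0.15,"z":0.2,"ax":0,"ay":0,"az":0},{"x":-0.2,"y":0.15,"z":0,"ax":0,"ay":0,"az":0},{"x":-0.15,"y":0.15,"z":0,"ax":0,"ay":0,"az":0},{"x":0,"y":0,"z":0,"ax":0,"ay":0,"az":0}]'
python3 -m handwheel '[{"x":0,"y":0.1,"z":0,"ax":0,"ay":0,"az":0},{"x":0,"y":0,"z":0,"ax":0,"ay":0,"az":0},{"x":0,"y":0,"z":0,"ax":0,"ay":0,"az":0},{"x":0,"y":0,"z":0,"ax":0,"ay":0,"az":0},{"x":0,"y":0,"z":0,"ax":0,"ay":0,"az":0},{"x":0,"y":0,"z":0,"ax":0,"ay":0,"az":0},{"x":0,"y":0,"z":0,"ax":0,"ay":0,"az":0},{"x":0,"y":0,"z":0,"ax":0,"ay":0,"az":0}]'
python3 ov.py w16; python3 chk.py w16 | grep -E "hub|rail"
```

```text
clock: 29.1
position: [585.1, -197.6, 73.6]
ee_rot: [1.0, -0.018, 0.0, 0.001]
contact_force: [-0.5, -5.3, 2.5]
gripper_width: -0.0
grasp_force: 2.5
[ 585.07653602 -197.57329185] 122.3692386182349 -11.584484974167962 [-0.45467229 -5.25988085  2.49886139]
clock: 29.9
position: [584.2, -245.8, 72.2]
ee_rot: [1.0, -0.018, -0.001, -0.0]
contact_force: [-0.0, -0.6, 0.2]
gripper_width: 0.2
grasp_force: 0.0
clock: 30.7
position: [484.7, -167.8, 277.3]
ee_rot: [1.0, -0.017, -0.001, -0.001]
contact_force: [0.6, -0.3, 0.6]
gripper_width: 0.1
grasp_force: 0.0
clock: 31.5
position: [489.0, -150.3, 277.2]
ee_rot: [1.0, -0.018, -0.0, -0.0]
contact_force: [-0.2, 0.2, 0.5]
gripper_width: -0.1
grasp_force: 0.0
tcp [ 489.02873091 -150.26095513  277.18604951]
[  2.9  -6.5 162.1 140.4]
[  3.1  -8.  162.5 144.3]
[  3.1  -7.5 162.2 146.2]
[  3.7  -7.  161.8 145.6]
[  4.8  -6.  161.7 139.2]
[  5.   -8.5 162.3 140.9]
hub px [214.20394737 126.31798246] [ 24  23  35  34 912] pred (np.float64(213.24491456913296), np.float64(127.80072907600267)) world [554.78212506 -81.48519767]
rail 20 ['-14:159', '-13:159', '-
[... 569 characters left out ...]
62', '-7:162', '-6:161', '-5:161', '-4:161', '-3:162', '-2:164', '-1:122', '0:79', '1:82', '2:117', '3:121', '4:97', '5:114', '6:145', '7:128', '8:87', '9:83', '10:84', '11:84']
rail 110 ['-14:162', '-13:165', '-12:165', '-11:164', '-10:161', '-9:161', '-8:163', '-7:161', '-6:162', '-5:162', '-4:146', '-3:101', '-2:74', '-1:90', '0:113', '1:112', '2:114', '3:139', '4:131', '5:109', '6:108', '7:108', '8:108', '9:111', '10:109', '11:108']
rail 134 ['-14:163', '-13:165', '-12:167', '-11:167', '-10:166', '-9:164', '-8:160', '-7:151', '-6:119', '-5:85', '-4:73', '-3:101', '-2:145', '-1:163', '0:162', '1:162', '2:163', '3:162', '4:164', '5:162', '6:161', '7:146', '8:106', '9:72', '10:54', '11:51']
```

The guard ended up further open after that slow withdrawal, at about 4.6°. I check whether it is still moving.

```bash
python3 -m handwheel '[{"x":0,"y":0,"z":0,"ax":0,"ay":0,"az":0},{"x":0,"y":0,"z":0,"ax":0,"ay":0,"az":0},{"x":0,"y":0,"z":0,"ax":0,"ay":0,"az":0},{"x":0,"y":0,"z":0,"ax":0,"ay":0,"az":0},{"x":0,"y":0,"z":0,"ax":0,"ay":0,"az":0},{"x":0,"y":0,"z":0,"ax":0,"ay":0,"az":0},{"x":0,"y":0,"z":0,"ax":0,"ay":0,"az":0},{"x":0,"y":0,"z":0,"ax":0,"ay":0,"az":0}]'
python3 ov.py w17; python3 chk.py w17 | python3 -c "
import sys,re
for l in sys.stdin:
    if l.startswith('rail'): print(l[:9], [x for x in re.findall(r'(-?\d+):(\d+)',l) if -8<=int(x[0])<=5])"
```

```text
clock: 32.35
position: [489.1, -150.1, 277.3]
ee_rot: [1.0, -0.018, 0.0, 0.0]
contact_force: [0.1, 0.3, -0.1]
gripper_width: -0.1
grasp_force: 0.0
tcp [ 489.05499528 -150.07858336  277.30340267]
[  2.9  -6.5 162.1 140.8]
[  3.2  -7.5 162.2 147. ]
[  3.3  -8.  162.6 143.9]
[  3.4  -7.  162.  146. ]
[  4.3  -6.  161.8 139. ]
[  4.9  -8.5 162.3 141.3]
rail 20 [ [('-8', '140'), ('-7', '152'), ('-6', '163'), ('-5', '162'), ('-4', '161'), ('-3', '161'), ('-2', '164'), ('-1', '164'), ('0', '163'), ('1', '160'), ('2', '153'), ('3', '134'), ('4', '105'), ('5', '84')]
rail 50 [ [('-8', '162'), ('-7', '163'), ('-6', '162'), ('-5', '161'), ('-4', '161'), ('-3', '161'), ('-2', '161'), ('-1', '161'), ('0', '162'), ('1', '152'), ('2', '102'), ('3', '79'), ('4', '118'), ('5', '144')]
rail 80 [ [('-8', '161'), ('-7', '161'), ('-6', '162'), ('-5', '161'), ('-4', '161'), ('-3', '162'), ('-2', '161'), ('-1', '127'), ('0', '81'), ('1', '83'), ('2', '111'), ('3', '121'), ('4', '99'), ('5', '123')]
rail 110  [('-8', '162'), ('-7', '161'), ('-6', '161'), ('-5', '164'), ('-4', '154'), ('-3', '99'), ('-2', '73'), ('-1', '89'), ('0', '110'), ('1', '112'), ('2', '117'), ('3', '142'), ('4', '137'), ('5', '114')]
rail 134  [('-8', '160'), ('-7', '150'), ('-6', '120'), ('-5', '86'), ('-4', '72'), ('-3', '98'), ('-2', '147'), ('-1', '164'), ('0', '162'), ('1', '162'), ('2', '163'), ('3', '162'), ('4', '163'), ('5', '163')]
```

```bash
python3 -m handwheel '[{"x":0.12,"y":-0.15,"z":0,"ax":0,"ay":0,"az":0},{"x":0.18,"y":-0.15,"z":0,"ax":0,"ay":0,"az":0},{"x":0.18,"y":-0.16,"z":0,"ax":0,"ay":0,"az":0},{"x":0,"y":-0.03,"z":-0.1,"ax":0,"ay":0,"az":0},{"x":0,"y":0,"z":-0.24,"ax":0,"ay":0,"az":0},{"x":0,"y":0,"z":-0.24,"ax":0,"ay":0,"az":0},{"x":0,"y":0,"z":-0.24,"ax":0,"ay":0,"az":0},{"x":0,"y":0,"z":-0.2,"ax":0,"ay":0,"az":0}]'
python3 -m handwheel '[{"x":0,"y":0.05,"z":0,"ax":0,"ay":0,"az":0},{"x":0,"y":0.05,"z":0,"ax":0,"ay":0,"az":0},{"x":0,"y":0.03,"z":0,"ax":0,"ay":0,"az":0},{"x":0,"y":0.01,"z":0,"ax":0,"ay":0,"az":0},{"x":0,"y":0,"z":0,"ax":0,"ay":0,"az":0},{"x":0,"y":0,"z":0,"ax":0,"ay":0,"az":0},{"x":0,"y":0,"z":0,"ax":0,"ay":0,"az":0},{"x":0,"y":0,"z":0,"ax":0,"ay":0,"az":0}]'
python3 fa.py
```

```text
clock: 33.2
position: [584.1, -248.0, 70.6]
ee_rot: [1.0, -0.018, -0.001, -0.0]
contact_force: [-0.5, -0.7, 0.9]
gripper_width: 0.0
grasp_force: 0.0
clock: 34.0
position: [585.1, -220.3, 73.5]
ee_rot: [1.0, -0.018, 0.0, 0.0]
contact_force: [-0.3, -1.3, -0.7]
gripper_width: 0.1
grasp_force: 0.0
[ 585.05052365 -220.33224686] 128.85840916409526 -21.550417920071553 [-0.31200129 -1.34403708 -0.67694489]
```

```bash
python3 -m handwheel '[{"x":0,"y":0.04,"z":0,"ax":0,"ay":0,"az":0},{"x":0,"y":0.01,"z":0,"ax":0,"ay":0,"az":0},{"x":0,"y":0.01,"z":0,"ax":0,"ay":0,"az":0},{"x":0,"y":0.01,"z":0,"ax":0,"ay":0,"az":0},{"x":0,"y":0.01,"z":0,"ax":0,"ay":0,"az":0},{"x":0,"y":0.01,"z":0,"ax":0,"ay":0,"az":0},{"x":0,"y":0.01,"z":0,"ax":0,"ay":0,"az":0},{"x":0,"y":0,"z":0,"ax":0,"ay":0,"az":0}]'
python3 fa.py
python3 -m handwheel '[{"x":0,"y":0.0025,"z":0,"ax":0,"ay":0,"az":0},{"x":0,"y":0.0025,"z":0,"ax":0,"ay":0,"az":0},{"x":0,"y":0,"z":0,"ax":0,"ay":0,"az":0},{"x":0,"y":0,"z":0,"ax":0,"ay":0,"az":0},{"x":0,"y":0,"z":0,"ax":0,"ay":0,"az":0},{"x":0,"y":0,"z":0,"ax":0,"ay":0,"az":0},{"x":0,"y":0,"z":0,"ax":0,"ay":0,"az":0},{"x":0,"y":0,"z":0,"ax":0,"ay":0,"az":0}]'
python3 fa.py
```

```text
clock: 34.8
position: [585.1, -199.8, 73.3]
ee_rot: [1.0, -0.018, 0.0, -0.0]
contact_force: [-0.1, 0.1, 1.2]
gripper_width: 0.1
grasp_force: 0.0
[ 585.07933664 -199.83864319] 122.84692963454376 -12.619315801985746 [-0.07739607  0.12847155  1.15707349]
clock: 35.6
position: [585.1, -199.2, 73.3]
ee_rot: [1.0, -0.018, 0.0, 0.0]
contact_force: [0.0, -0.9, 1.1]
gripper_width: -0.1
grasp_force: 0.4
[ 585.0591528  -199.16446464] 122.68168453127562 -12.314119547001047 [ 0.01817917 -0.93948347  1.09457336]
```

That is a light touch of about 1 N, right at the stop. I withdraw quickly this time and look again.

```bash
python3 -m handwheel '[{"x":0,"y":-0.25,"z":0,"ax":0,"ay":0,"az":0},{"x":0,"y":-0.05,"z":0.2,"ax":0,"ay":0,"az":0},{"x":0,"y":0,"z":0.25,"ax":0,"ay":0,"az":0},{"x":0,"y":0,"z":0.25,"ax":0,"ay":0,"az":0},{"x":0,"y":0,"z":0.25,"ax":0,"ay":0,"az":0},{"x":-0.15,"y":0.18,"z":0.1,"ax":0,"ay":0,"az":0},{"x":-0.2,"y":0.15,"z":0,"ax":0,"ay":0,"az":0},{"x":-0.15,"y":0.15,"z":0,"ax":0,"ay":0,"az":0}]'
python3 -m handwheel '[{"x":-0.1,"y":0.13,"z":0,"ax":0,"ay":0,"az":0},{"x":0,"y":0,"z":0,"ax":0,"ay":0,"az":0},{"x":0,"y":0,"z":0,"ax":0,"ay":0,"az":0},{"x":0,"y":0,"z":0,"ax":0,"ay":0,"az":0},{"x":0,"y":0,"z":0,"ax":0,"ay":0,"az":0},{"x":0,"y":0,"z":0,"ax":0,"ay":0,"az":0},{"x":0,"y":0,"z":0,"ax":0,"ay":0,"az":0},{"x":0,"y":0,"z":0,"ax":0,"ay":0,"az":0}]'
python3 ov.py w18; python3 chk.py w18 | python3 -c "
import sys,re
for l in sys.stdin:
    if l.startswith('rail'): print(l[:9], [x for x in re.findall(r'(-?\d+):(\d+)',l) if -8<=int(x[0])<=8])
    elif l.startswith('84'): print([x for x in re.findall(r'(\d+):(\d+)',l) if 74<=int(x[0])<=104 or 190<int(x[0])<=214])"
```

```text
clock: 36.4
position: [483.9, -162.7, 283.5]
ee_rot: [1.0, -0.019, 0.001, -0.0]
contact_force: [-0.0, 0.4, -0.1]
gripper_width: -0.2
grasp_force: 0.0
clock: 37.2
position: [465.8, -138.0, 282.6]
ee_rot: [1.0, -0.018, -0.0, 0.0]
contact_force: [0.1, -0.2, 0.0]
gripper_width: 0.0
grasp_force: 0.0
tcp [ 465.75753861 -138.0225375   282.60721521]
[  3.   -2.  163.4 143.7]
[  3.   -2.5 163.3 150.4]
[  3.2  -3.  163.4 151.7]
[  3.3  -3.5 163.1 148.4]
[  3.9  -1.5 163.2 134.6]
[  5.3  -4.  162.1 142.8]
[('74', '108'), ('76', '108'), ('78', '107'), ('80', '137'), ('82', '157'), ('84', '156'), ('86', '155'), ('88', '156'), ('90', '156'), ('92', '155'), ('94', '154'), ('96', '154'), ('98', '150'), ('100', '112'), ('102', '150'), ('104', '157'), ('192', '116'), ('194', '85'), ('196', '85'), ('198', '84'), ('200', '126'), ('202', '154'), ('204', '153'), ('206', '152'), ('208', '143'), ('210', '98'), ('212', '101'), ('214', '102')]
rail 20 [ [('-8', '155'), ('-7', '147'), ('-6', '141'), ('-5', '159'), ('-4', '164'), ('-3', '164'), ('-2', '163'), ('-1', '164'), ('0', '166'), ('1', '167'), ('2', '16
[... 414 characters left out ...]
, ('-4', '165'), ('-3', '165'), ('-2', '164'), ('-1', '163'), ('0', '162'), ('1', '162'), ('2', '162'), ('3', '163'), ('4', '163'), ('5', '145'), ('6', '113'), ('7', '128'), ('8', '156')]
rail 110  [('-8', '152'), ('-7', '151'), ('-6', '156'), ('-5', '164'), ('-4', '167'), ('-3', '165'), ('-2', '163'), ('-1', '163'), ('0', '163'), ('1', '163'), ('2', '162'), ('3', '164'), ('4', '162'), ('5', '139'), ('6', '108'), ('7', '145'), ('8', '162')]
rail 134  [('-8', '161'), ('-7', '162'), ('-6', '157'), ('-5', '160'), ('-4', '162'), ('-3', '163'), ('-2', '165'), ('-1', '168'), ('0', '169'), ('1', '167'), ('2', '163'), ('3', '157'), ('4', '139'), ('5', '102'), ('6', '84'), ('7', '113'), ('8', '152')]
```

The rail is now parallel to the shut line, with its inner edge at about 5.5 mm all along. The disc is unchanged at about 269.5°. I hand it in.

```bash
python3 -c "
from bench import arm
print(arm.job_done())"
```

```text
the job is handed in; nothing more can be done
None
```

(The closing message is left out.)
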